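# Fit the snap ring that keeps a spring-loaded clutch plate down

## Task

Pinch the two upright eyes of the wire snap ring together so that it spreads, slip it spread over the upright shaft of the clutch hub and press the sprung plate down with it until you feel the plate come up against its stop, never pressing harder than 30 N. Then let the eyes go so that the ring contracts into the shaft's groove, and leave it there fully closed and level, holding the plate down.

Things in the scene. Friction and masses are not known exactly. Their poses are not given: they have to be found in the camera images.
- ring: Snap ring of bright steel wire 5 mm thick, about 90 mm long, lying flat; origin at its loop's centre, on its underside, z up, x from the loop to the two upright eyes. The halves pivot on a spring coil 34 mm from the origin on the -x side and cross in front of the loop: pinching the eyes spreads the loop. Inside, the closed loop is 24 mm wide, fully spread 39 mm along y.
- ring_center (a point): Centre of the loop that goes round the shaft, at mid wire, 2.5 mm above the ring's underside; axes as the ring's. Fully spread, the loop has about 2 mm of room either side of the shaft along y and more along x. It may lie at any yaw round the shaft.
- ring_eyes (a point): Midway between the eyes, 30 mm above the ring's underside, 36 mm along x from the loop's centre. Eyes: upright tabs 13 mm wide (x), 3 mm thick, up to 48 mm above the underside; wire below 12 mm. Over their outer faces along y: 57 mm closed; 15 mm pinched, then parallel and 40 mm along x from the loop's centre. Closing takes 3 to 8 N an eye; both halves have stops, a firm grip is safe.
- ring_left (a joint): Spread of the ring's half on its +y side about the coil: 0 = closed, 0.24 rad = fully spread (its stop). A spring closes it.
- ring_right (a joint): Spread of the ring's half on its -y side about the coil: 0 = closed, 0.24 rad = fully spread (its stop). A spring closes it.
- hub: Clutch hub fixed to the table; origin on the shaft's axis at table height, z up. Grey round foot 92 mm across, above it a dark steel plate 90 mm across, 8 mm thick, pierced by an upright bright shaft 32 mm across, its end tapered to 24 mm. The shaft with its plate was set by hand at an unknown height: its end stands 82 to 102 mm above the table.
- hub_axis (a point): Same point, on the shaft's axis at table height. The plate's upper face starts 15 mm below the shaft's end and hides the groove. It slides down on a spring (3 N to start, 6 N after 12 mm) to a solid stop, face 27 mm below the end. A ring lying on it there is level with the groove (23 mm across, upper edge 19.5 mm below the end), and may ride up 2 mm and still be caught.
There are look-alikes about, which are no part of the job. What is shaped like the ring but yellow is not meant.

How it is judged:
By the outcome, as a careful person would: the job done as asked, in the order asked, and still so for the second after the job is handed in, with the robot touching nothing.
It also fails if it takes over 61 s, if anything falls off the work surface, if the arm or the gripper's body presses on something with over 40 N, if the wrist force passes 120 N, or if a joint passes its speed limit or range.

## Robot

A 7-joint arm with a two-finger parallel gripper is mounted at the origin on a cart in front of the work surface, level with it; the furniture and walls round the work are solid. World frame = base frame: x ahead of the robot, y to its left, z up, the work surface at z = 0. Lengths are in m, angles in rad, forces in N, time in s.
With the tool pointing down it reaches from about 0.425 to 0.875 m from the base axis. Payload 9.9 kg.
Tool frame: the origin (TCP) lies between the finger pads; the fingertips stand 19 mm ahead of it and the grasp point (between the pads) is the TCP; x points along the fingers, y is the direction in which the jaws open and shut, and the axes are right-handed (so a half turn about x gives the same grasp; the last joint's range is limited). The gripper opens to 85 mm and grips with 20 to 120 N. Pads are 22 mm wide; open, the fingers measure 114 mm over their backs; the gripper's body (76 mm by 85 mm) begins 54 mm behind the grasp point. The pads swing forward as they close: fully open they stand 13 mm farther back than shut.
Start: joints at [-1.295, 0.576, 0.025, 1.437, -0.015, 1.129, -0.057], TCP at [0.238, 0.632, 0.25] pointing down, gripper open.
Joint ranges: [-2.76, 2.76], [-0.34, 2.15], [-1.52, 1.57], [0.19, 2.46], [-1.09, 4.23], [0.17, 1.99], [-2.82, 2.82]. Speed limits (rad/s): [2.22, 2.22, 3.01, 3.01, 3.14, 3.14, 3.14].

## Interface

Orientations are given as a unit quaternion [x, y, z, w].
In Python, from cell import ctrl gives the robot as it stands. The module is installed in compiled form; this text tells all that it offers.
- The arm moves only by the tool apply_moves, never from a script. Its argument "motion" is a list of rows, each an object with "linear": the shift along the tool's x, y, z in m, a list of three; "turn": the turn, a rotation vector about the tool's x, y, z in degrees, a list of three; "fingers": the finger opening in m, from 0 to 0.0854. In form: [{"linear": [tx, ty, tz], "turn": [wx, wy, wz], "fingers": fingers}, ...]. A call has exactly 5 rows; each row shifts and turns the commanded pose from where the row before left it, along the tool's axes as they then stand; what a row does not reach is not made up. A row lasts 1/12 s, in which the tool goes at most 41.7 mm and 7.16 degrees, less where a joint would pass 70% of its speed; a pose out of reach is approached as far as the arm can. A call is refused whole if a number of a shift passes 0.0417 or a number of a turn 7.16, either way. A call with a gripper value outside its range is refused whole. The fingers move at their own pace and stop on an object; "squeeze" is the grip in N (left out, the last holds). Time passes only in rows, so rows that do not move let the fingers close, or fill a call up. It gives the time, the measured TCP pose, the force and the opening at its end, in the units of the state.
- ctrl.state(): the state, without advancing time (a new reading comes with each control period).
- ctrl.camera(name): name is "side" or "top" or "wrist"; returns (picture, depth): 400x640x3 uint8, red, green, blue; 400x640 float32, m along the optical axis (not along the pixel's ray), 0 where there is no reading.
- ctrl.calibration(name): a dict with "fx", "fy", "cx", "cy" (pixels), "k1" (the pictures are not rectified: a ray, as slopes to the right and down, at radius r is drawn at 1 + k1 r^2 times it, then the intrinsics apply), "rvec" (rotation vector, rad) and "tvec" (3), from world to camera coordinates, as OpenCV has them. Camera axes: x right, y down, z forward; pixel columns grow to the right and rows downward; lengths in m; the calibration is good to about 2 mm. A picture is of the moment at which its call begins: read the wrist's pose just before it. calibration takes no time and is no camera call; for the wrist camera it gives the pose at the moment of the call.
- ctrl.job_done(): hands the job in, once; it reports no verdict.
The state is a dict: "time": time; "joints": joint angles; "joint_velocities": joint speeds; "effort": joint torques, N m; "tool_pos": TCP position; "ee_rot": TCP orientation; "wrist_force": force on the tool from outside, world axes, zero at the start; "moment": the same for the moment, N m; "opening": finger opening in m.
Only numpy, scipy, OpenCV 4.12 (cv2) and the standard library are available. Lean on these libraries where they do the work, as an engineer would, in place of code of your own. Each camera call takes 0.05 s, during which the arm holds its last target.

## Working session

There is one attempt and no reset: what is moved stays moved. The work goes in short steps, Python scripts to look and compute and a tool call to move; the robot and the scene stay as the last step left them, time stands still between calls to the robot, and variables do not carry over. Pictures are saved under pics/ and viewed, and the job is handed in when it is done.

Besides the shell and the picture viewer there is one more tool, called after "Emit:" by a JSON object that holds its "fn" and its "kwargs". apply_moves: Moves the arm, as the interface text tells. Its arguments: {"type":"object","properties":{"motion":{"type":"array","items":{"type":"object","properties":{"linear":{"type":"array","items":{"type":"number"}},"turn":{"type":"array","items":{"type":"number"}},"fingers":{"type":"number"}}}},"squeeze":{"type":"number"}},"required":["motion"]}

```bash
mkdir -p pics
cat > h.py <<'E'
import numpy as np, cv2
from cell import ctrl
from scipy.spatial.transform import Rotation as R
def cal(n):
    c=ctrl.calibration(n); M=R.from_rotvec(np.ravel(c['rvec'])).as_matrix(); t=np.ravel(c['tvec'])
    return c,M,t
def rays(n,px,C=None):
    c,M,t=C or cal(n); px=np.atleast_2d(px).astype(float)
    d=np.c_[(px[:,0]-c['cx'])/c['fx'],(px[:,1]-c['cy'])/c['fy']]
    s=d.copy()
    for _ in range(20): s=d/(1+c['k1']*(s**2).sum(1,keepdims=True))
    return -M.T@t,s,M,t
def onplane(n,px,z,C=None):
    o,s,M,t=rays(n,px,C); w=np.c_[s,np.ones(len(s))]@M
    k=(z-o[2])/w[:,2]; return o+k[:,None]*w
def bydepth(n,px,dep,C=None):
    o,s,M,t=rays(n,px,C); px=np.atleast_2d(px).astype(int)
    d=dep[px[:,1],px[:,0]]; return (np.c_[s,np.ones(len(s))]*d[:,None]-t)@M
def proj(n,P,C=None):
    c,M,t=C or cal(n); q=np.atleast_2d(P)@M.T+t; s=q[:,:2]/q[:,2:]; s=s*(1+c['k1']*(s**2).sum(1,keepdims=True))
    return s*[c['fx'],c['fy']]+[c['cx'],c['cy']]
def grab(n,tag):
    C=cal(n); p,d=ctrl.camera(n); cv2.imwrite(f'pics/{tag}.png',p[:,:,::-1]); np.savez(f'{tag}.npz',p=p,d=d,c=np.array([C],dtype=object)[0:1] if 0 else 0)
    import pickle; pickle.dump((p,d,C),open(f'{tag}.pkl','wb')); return p,d,C
def load(tag):
    import pickle; return pickle.load(open(f'{tag}.pkl','rb'))
E
sed -i 's/ np.savez.*$//' h.py
python3 - <<'E'
from h import *
for n in ['side','top','wrist']: grab(n,n+'0')
s=ctrl.state(); print(s)
E
```

```text
{'time': 0.15, 'joints': array([-1.29482079,  0.5763444 ,  0.02485556,  1.43772635, -0.01502013,
        1.12900744, -0.05652712]), 'joint_velocities': array([ 0.0011238 , -0.00354734,  0.00088756, -0.00154189, -0.00065107,
        0.00029902,  0.00081169]), 'effort': array([ 3.34897239e-03, -7.66263771e+01,  2.25273348e+00, -2.86184049e+01,
        1.54894462e-02,  9.93699156e-03, -2.31036302e-05]), 'tool_pos': array([0.23751452, 0.63148036, 0.24963319]), 'ee_rot': array([ 0.12606265,  0.69576148, -0.12697331,  0.69563061]), 'wrist_force': array([ 0.25127403,  0.05713907, -0.7081021 ]), 'moment': array([-0.04747511, -0.04207264,  0.00268566]), 'opening': 0.08502964199980244}
```

View pics/side0.png

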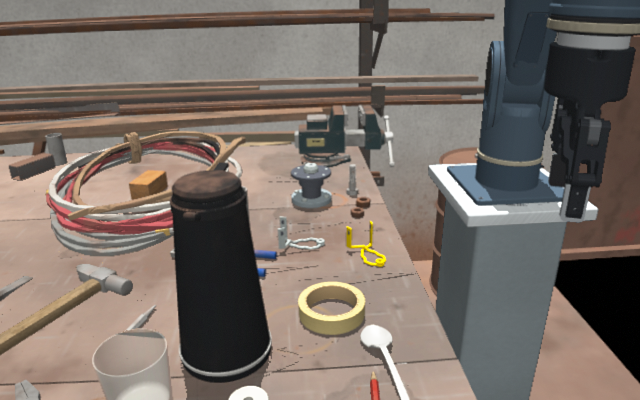

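View pics/top0.png

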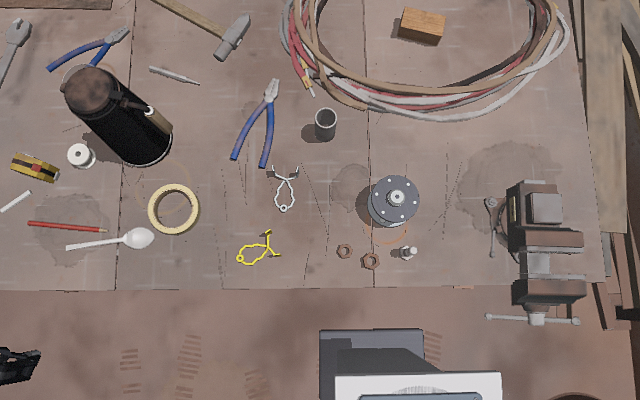

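View pics/wrist0.png

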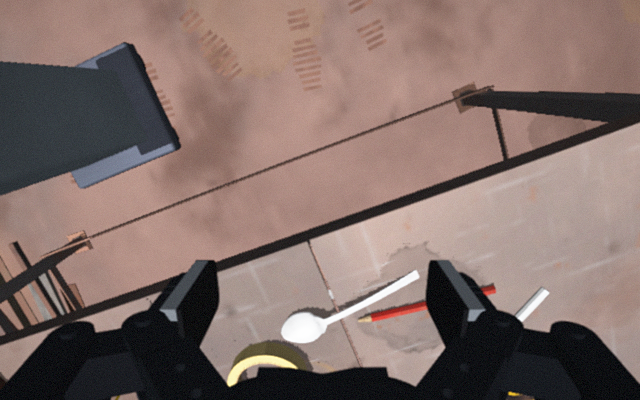

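Candidates: the bright steel snap ring is at top (284,190) / side (300,242). The yellow look-alike is at top (257,250) / side (365,245), and the pliers at (260,130) are no match. I choose the steel one. The hub is at top (396,198) / side (312,185), with a small bolt-like stub at (406,253) that is not it. Next is a close crop.

Run:
```python
from h import *
p,d,C=load('top0')
a=cv2.resize(p[155:225,250:320],None,fx=8,fy=8,interpolation=cv2.INTER_CUBIC)
b=cv2.resize(p[165:235,360:430],None,fx=8,fy=8,interpolation=cv2.INTER_CUBIC)[:, :240]
cv2.imwrite('pics/crop0.png',np.hstack([a,b])[:,:800,::-1])
p2,d2,C2=load('side0')
a=cv2.resize(p2[205:260,270:335],None,fx=6,fy=6,interpolation=cv2.INTER_CUBIC)
b=cv2.resize(p2[155:210,280:345],None,fx=6,fy=6,interpolation=cv2.INTER_CUBIC)
cv2.imwrite('pics/crop1.png',np.hstack([a,b])[:,:,::-1])
print(bydepth('top',[[396,197],[385,190],[380,205],[283,209],[275,171],[296,178]],d,C))
print('cam',rays('top',[[0,0]],C)[0],rays('side',[[0,0]],C2)[0])
```

```text
[[ 0.47591696  0.04677957  0.08323593]
 [ 0.49184957  0.06434111  0.07071296]
 [ 0.46375579  0.07468829  0.07016813]
 [ 0.46894304  0.257703    0.00861933]
 [ 0.54933334  0.27468033 -0.00213892]
 [ 0.53382538  0.23200203 -0.00060624]]
cam [0.31684034 0.2005474  0.89929875] [0.52530567 1.08238782 0.45675214]
```

View pics/crop0.png

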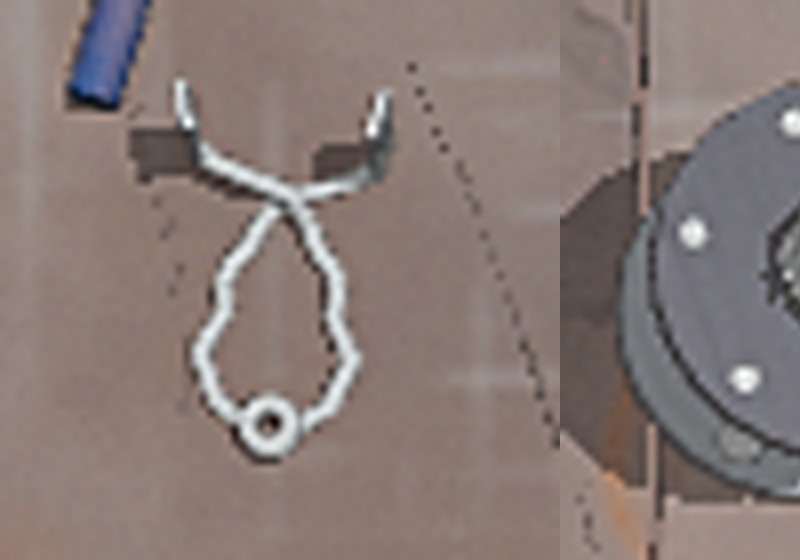

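View pics/crop1.png

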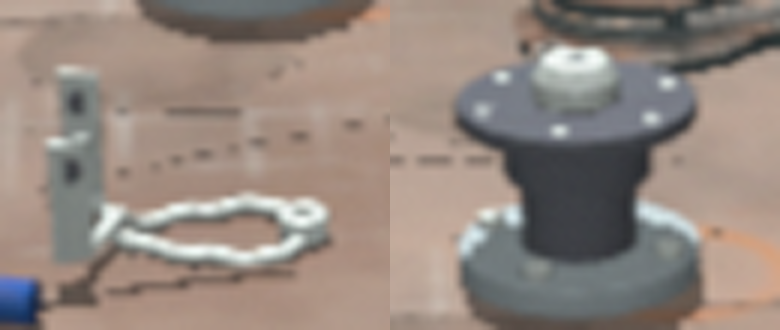

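The crop confirms it: white-steel wire with a coil at px (283.8,208), the crossing at (286,179), and two upright eyes at about (272,166) and (298,167). Next I measure the geometry.

Run:
```python
from h import *
p,d,C=load('top0'); p2,d2,C2=load('side0')
f=lambda x,y:[250+x/8-.5+.0625,155+y/8-.5+.0625]
coil=onplane('top',[f(270,425)],.004,C)[0]; cr=onplane('top',[f(291,195)],.005,C)[0]
et=onplane('top',[f(181,85),f(386,95)],.048,C); eb=onplane('top',[f(200,150),f(380,175)],.008,C)
print('coil',coil,'cross',cr); print('eyetops',et,et.mean(0),'bot',eb)
v=et.mean(0)-coil; print('yaw eyes',np.degrees(np.arctan2(v[1],v[0])),np.linalg.norm(v[:2]))
v=cr-coil; print('yaw cross',np.degrees(np.arctan2(v[1],v[0])),np.linalg.norm(v[:2]))
v=et[0]-et[1]; print('sep',np.linalg.norm(v),'yaw sep',np.degrees(np.arctan2(-v[0],v[1])))
# ring mask refine
hsv=cv2.cvtColor(p,cv2.COLOR_RGB2HSV)
# hub by depth cloud
for n,pp,dd,CC,box in [('top',p,d,C,(360,430,165,235)),('side',p2,d2,C2,(280,345,155,212))]:
    xs,ys=np.meshgrid(np.arange(box[0],box[1]),np.arange(box[2],box[3])); px=np.c_[xs.ravel(),ys.ravel()]
    P=bydepth(n,px,dd,CC); rr=np.hypot(P[:,0]-.476,P[:,1]-.047)
    for r0,r1,z0,z1,l in [(0,.012,.06,.2,'end'),(.022,.043,.05,.1,'plate')]:
        m=(rr>r0)&(rr<r1)&(P[:,2]>z0)&(P[:,2]<z1); print(n,l,m.sum(),np.median(P[m],0),P[m,2].std())
```

```text
coil [0.47237166 0.25737777 0.004     ] cross [0.5307793 0.2520409 0.005    ]
eyetops [[0.54800267 0.27601878 0.048     ]
 [0.54492127 0.2267051  0.048     ]] [0.54646197 0.25136194 0.048     ] bot [[0.54194187 0.27470675 0.008     ]
 [0.53494473 0.22955476 0.008     ]]
yaw eyes -4.64199727090156 0.07433413739804674
yaw cross -5.220775160755109 0.058650947697288194
sep 0.04940985549949127 yaw sep -3.5755231310034006
top end 136 [0.47570738 0.04694577 0.08411902] 0.0014520273482001096
top plate 1219 [0.47505949 0.04729462 0.06948424] 0.0015102876305014238
side end 76 [0.47438286 0.05212645 0.08164189] 0.005226984152254125
side plate 372 [0.47771425 0.06688346 0.06989556] 0.005777601485521519
```

```bash
cat >> h.py <<'E'
def delta(pos,yaw_y,rpy=None):
    """tool-frame shift, turn(deg) to get tool x down and tool y horizontal at world angle yaw_y deg"""
    s=ctrl.state(); Rm=R.from_quat(s['ee_rot'])
    a=np.radians(yaw_y); y=np.array([np.cos(a),np.sin(a),0]); x=np.array([0,0,-1.]); z=np.cross(x,y)
    T=R.from_matrix(np.c_[x,y,z])
    return (Rm.inv().apply(np.array(pos)-s['tool_pos'])*1000).round(1), np.degrees((Rm.inv()*T).as_rotvec()).round(2)
E
python3 - <<'E'
from h import *
print(R.from_quat(ctrl.state()['ee_rot']).as_matrix().round(3))
for y in (85,-95): print(delta([.541,.2515,.13],y))
E
```

```text
[[-0.     0.352  0.936]
 [-0.001  0.936 -0.352]
 [-1.    -0.001  0.   ]]
(array([ 120. , -248.6,  417.8]), array([-1.561e+01, -1.000e-02,  7.000e-02]))
(array([ 120. , -248.6,  417.8]), array([1.6439e+02, 1.1000e-01, 1.0000e-02]))
```

Run:
```python
from h import *
p,d,C=load('top0')
px=[[85,95],[100,80],[150,150],[165,140],[174,209],[324,125],[270,95],[405,250]]
print(np.c_[px,bydepth('top',px,d,C).round(3)])
```

```text
[[ 8.50e+01  9.50e+01  6.08e-01  5.46e-01  2.53e-01]
 [ 1.00e+02  8.00e+01  6.34e-01  5.26e-01  2.49e-01]
 [ 1.50e+02  1.50e+02  5.78e-01  5.10e-01  6.00e-02]
 [ 1.65e+02  1.40e+02  6.05e-01  4.89e-01  3.90e-02]
 [ 1.74e+02  2.09e+02  4.73e-01  4.77e-01 -0.00e+00]
 [ 3.24e+02  1.25e+02  6.47e-01  1.73e-01 -4.00e-03]
 [ 2.70e+02  9.50e+01  7.08e-01  2.85e-01  1.30e-02]
 [ 4.05e+02  2.50e+02  3.83e-01  2.40e-02  2.80e-02]]
```

Emit:
{"fn": "apply_moves", "kwargs": {"motion": [{"linear": [0, -0.0166, 0.0279], "turn": [0, 0, 0], "fingers": 0.0854}, {"linear": [0, -0.0166, 0.0279], "turn": [0, 0, 0], "fingers": 0.0854}, {"linear": [0, -0.0166, 0.0279], "turn": [0, 0, 0], "fingers": 0.0854}, {"linear": [0, -0.0166, 0.0279], "turn": [0, 0, 0], "fingers": 0.0854}, {"linear": [0, -0.0166, 0.0279], "turn": [0, 0, 0], "fingers": 0.0854}]}}

```text
time: 0.57
tool_pos: [0.3396, 0.5036, 0.2501]
ee_rot: [0.126, 0.696, -0.127, 0.696]
wrist_force: [1.1, 0.7, 0.6]
opening: 0.0853
```

Emit:
{"fn": "apply_moves", "kwargs": {"motion": [{"linear": [0, -0.0166, 0.0279], "turn": [0, 0, 0], "fingers": 0.0854}, {"linear": [0, -0.0166, 0.0279], "turn": [0, 0, 0], "fingers": 0.0854}, {"linear": [0, -0.0166, 0.0279], "turn": [0, 0, 0], "fingers": 0.0854}, {"linear": [0, -0.0166, 0.0279], "turn": [0, 0, 0], "fingers": 0.0854}, {"linear": [0, -0.0166, 0.0279], "turn": [0, 0, 0], "fingers": 0.0854}]}}

```text
time: 0.98
tool_pos: [0.441, 0.3767, 0.2502]
ee_rot: [0.126, 0.696, -0.127, 0.696]
wrist_force: [1.4, 1.1, -0.6]
opening: 0.0854
```

Run:
```python
from h import *
print(ctrl.state()['tool_pos'],delta([.541,.2515,.15],85))
```

```text
[0.44100673 0.37673861 0.25017192] (array([100.2, -82. , 137.7]), array([-1.561e+01, -1.000e-02,  2.000e-02]))
```

Emit:
{"fn": "apply_moves", "kwargs": {"motion": [{"linear": [0.02, -0.0164, 0.0275], "turn": [0, 0, 0], "fingers": 0.0854}, {"linear": [0.02, -0.0164, 0.0275], "turn": [0, 0, 0], "fingers": 0.0854}, {"linear": [0.02, -0.0164, 0.0275], "turn": [0, 0, 0], "fingers": 0.0854}, {"linear": [0.02, -0.0164, 0.0275], "turn": [0, 0, 0], "fingers": 0.0854}, {"linear": [0.02, -0.0164, 0.0275], "turn": [-4.5, 0, 0], "fingers": 0.0854}]}}

```text
time: 1.4
tool_pos: [0.5407, 0.2519, 0.1493]
ee_rot: [0.099, 0.7, -0.099, 0.7]
wrist_force: [0.6, 0.0, 0.6]
opening: 0.0853
```

Emit:
{"fn": "apply_moves", "kwargs": {"motion": [{"linear": [0, 0, 0], "turn": [-5.5, 0, 0], "fingers": 0.0854}, {"linear": [0, 0, 0], "turn": [-5.5, 0, 0], "fingers": 0.0854}, {"linear": [0, 0, 0], "turn": [0, 0, 0], "fingers": 0.0854}, {"linear": [0, 0, 0], "turn": [0, 0, 0], "fingers": 0.0854}, {"linear": [0, 0, 0], "turn": [0, 0, 0], "fingers": 0.0854}]}}

```text
time: 1.82
tool_pos: [0.54, 0.2534, 0.1504]
ee_rot: [0.033, 0.706, -0.032, 0.706]
wrist_force: [0.1, 0.4, -0.3]
opening: 0.0853
```

Run:
```python
from h import *
grab('wrist','w1')
print(ctrl.state()['tool_pos'],delta([.541,.2515,.15],85))
```

```text
[0.53998502 0.25352042 0.15050357] (array([ 0.5, -1.9,  1.2]), array([-0.22,  0.01, -0.02]))
```

View pics/w1.png

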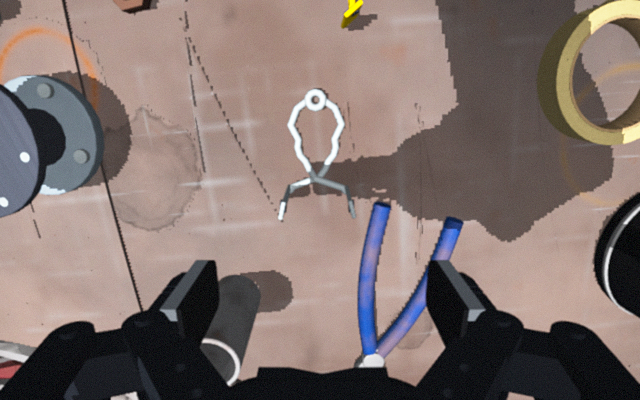

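The wrist view shows the ring with its coil at (316,99), crossing at (317,180), and eyes at (283,212) and (351,210). Blue pliers handle ends are at (381,207) and (453,222).

Run:
```python
from h import *
p,d,C=load('w1')
cv2.imwrite('pics/w1c.png',cv2.resize(p[80:230,250:410],None,fx=4.9,fy=4,interpolation=cv2.INTER_CUBIC)[:,:,::-1] if 0 else cv2.resize(p[80:230,250:450],None,fx=4,fy=4,interpolation=cv2.INTER_CUBIC)[:,:,::-1])
print(onplane('wrist',[[316,99],[317,180]],.004,C))
print(bydepth('wrist',[[381,207],[376,220],[453,222],[316,92],[283,207],[351,210]],d,C))
```

```text
[[0.47192807 0.25709377 0.004     ]
 [0.53256406 0.2520366  0.004     ]]
[[0.55600949 0.29923949 0.01314588]
 [0.56632203 0.29492601 0.01299686]
 [0.57360451 0.35519569 0.01314956]
 [0.46699853 0.25767187 0.01056289]
 [0.53856757 0.22920622 0.04664681]
 [0.5445724  0.27425472 0.04738644]]
```

View pics/w1c.png

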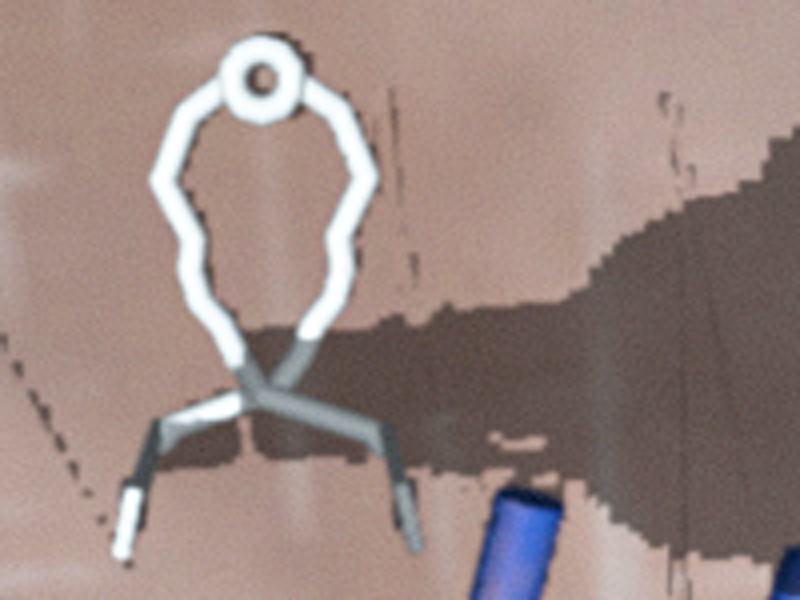

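Run:
```python
from h import *
print(delta([.5437,.2511,.033],85.2))
```

```text
(array([117.5,  -2.1,   3.9]), array([-0.42,  0.01, -0.02]))
```

Emit:
{"fn": "apply_moves", "kwargs": {"motion": [{"linear": [0.0, -0.001, 0.002], "turn": [-0.4, 0, 0], "fingers": 0.076}, {"linear": [0.022, -0.0011, 0.0019], "turn": [0, 0, 0], "fingers": 0.076}, {"linear": [0.022, 0, 0], "turn": [0, 0, 0], "fingers": 0.076}, {"linear": [0.022, 0, 0], "turn": [0, 0, 0], "fingers": 0.076}, {"linear": [0.014, 0, 0], "turn": [0, 0, 0], "fingers": 0.076}]}}

```text
time: 2.28
tool_pos: [0.5432, 0.2506, 0.0686]
ee_rot: [0.029, 0.707, -0.029, 0.706]
wrist_force: [0.1, -0.7, 0.8]
opening: 0.0758
```

Emit:
{"fn": "apply_moves", "kwargs": {"motion": [{"linear": [0.012, 0, 0], "turn": [0, 0, 0], "fingers": 0.076}, {"linear": [0.012, 0, 0], "turn": [0, 0, 0], "fingers": 0.076}, {"linear": [0.01, 0, 0], "turn": [0, 0, 0], "fingers": 0.076}, {"linear": [0.0035, 0, 0], "turn": [0, 0, 0], "fingers": 0.076}, {"linear": [0.0, 0, 0], "turn": [0, 0, 0], "fingers": 0.076}]}}

```text
time: 2.7
tool_pos: [0.5436, 0.2505, 0.0321]
ee_rot: [0.029, 0.707, -0.029, 0.706]
wrist_force: [0.6, -0.1, 0.3]
opening: 0.076
```

Run:
```python
from h import *
grab('wrist','w2'); grab('side','s2')
p,_,_=load('s2'); q,_,_=load('w2')
a=cv2.resize(p[150:270,230:350],(480,480)); b=q[:, 200:520]; b=cv2.resize(b,(320,400)); b=cv2.copyMakeBorder(b,0,80,0,0,0)
cv2.imwrite('pics/m2.png',np.hstack([a,b])[:,:,::-1])
s=ctrl.state();print(s['opening'],s['wrist_force'],delta([.5437,.2511,.033],85.2))
```

```text
0.07620669039445403 [0.09889025 0.34712102 0.44966968] (array([ 0.2,  0.4, -0.5]), array([ 0.08,  0.03, -0.01]))
```

View pics/m2.png

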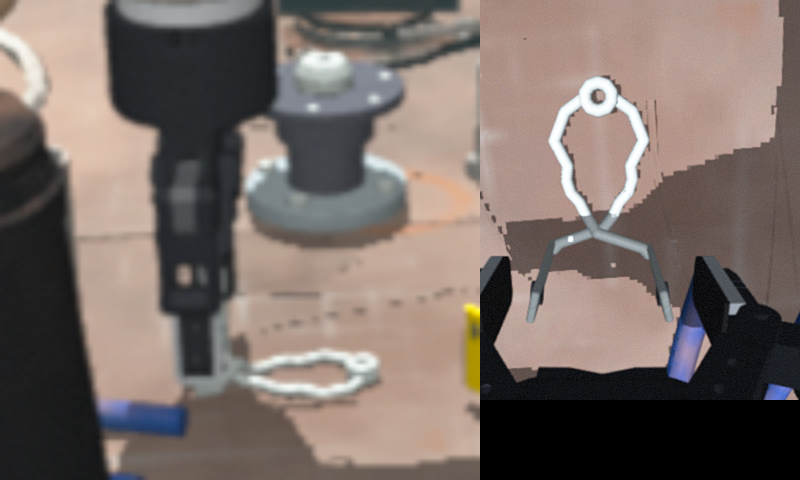

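The eyes sit between the pads, centred, and the pads overlap them in the side view. Closing now.

Emit:
{"fn": "apply_moves", "kwargs": {"motion": [{"linear": [0, 0, 0], "turn": [0, 0, 0], "fingers": 0.04}, {"linear": [0, 0, 0], "turn": [0, 0, 0], "fingers": 0.03}, {"linear": [0, 0, 0], "turn": [0, 0, 0], "fingers": 0.02}, {"linear": [0, 0, 0], "turn": [0, 0, 0], "fingers": 0.01}, {"linear": [0, 0, 0], "turn": [0, 0, 0], "fingers": 0.0}], "squeeze": 80}}

```text
time: 3.22
tool_pos: [0.5457, 0.2485, 0.0345]
ee_rot: [0.029, 0.705, -0.03, 0.708]
wrist_force: [1.4, -8.9, 16.7]
opening: 0.0151
```

Emit:
{"fn": "apply_moves", "kwargs": {"motion": [{"linear": [0, 0, 0], "turn": [0, 0, 0], "fingers": 0.0}, {"linear": [0, 0, 0], "turn": [0, 0, 0], "fingers": 0.0}, {"linear": [0, 0, 0], "turn": [0, 0, 0], "fingers": 0.0}, {"linear": [0, 0, 0], "turn": [0, 0, 0], "fingers": 0.0}, {"linear": [0, 0, 0], "turn": [0, 0, 0], "fingers": 0.0}], "squeeze": 80}}

```text
time: 3.63
tool_pos: [0.546, 0.2487, 0.0351]
ee_rot: [0.03, 0.705, -0.03, 0.708]
wrist_force: [0.8, -8.0, 19.8]
opening: 0.0076
```

Run:
```python
from h import *
grab('wrist','w3'); grab('side','s3')
p,_,_=load('s3'); q,_,_=load('w3')
a=cv2.resize(p[150:270,230:350],(480,480)); b=q[:, 200:520]; b=cv2.resize(b,(320,400)); b=cv2.copyMakeBorder(b,0,80,0,0,0)
cv2.imwrite('pics/m3.png',np.hstack([a,b])[:,:,::-1])
s=ctrl.state();print(s['opening'],s['wrist_force'],s['tool_pos'])
```

```text
0.007620357392711344 [ 0.57753658 -7.68370768 19.7391983 ] [0.54605499 0.24867676 0.03511537]
```

View pics/m3.png

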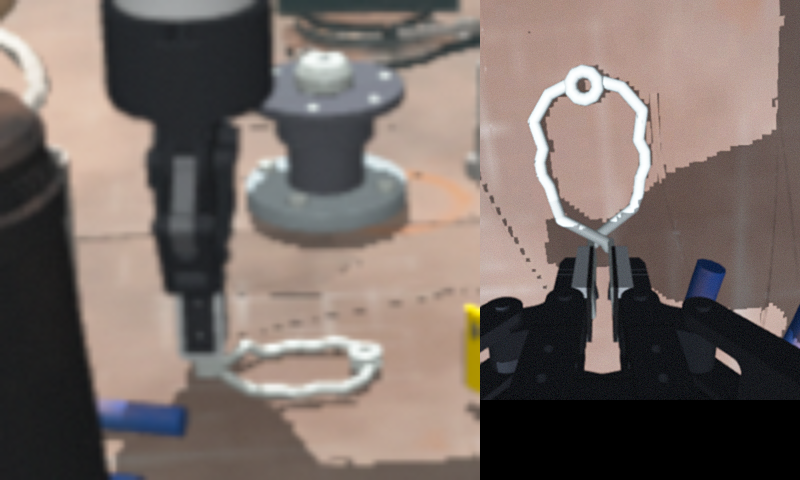

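Run:
```python
from h import *
p,_,_=load('s3'); q,d,C=load('w3')
a=cv2.resize(p[205:255,250:330],(640,400),interpolation=cv2.INTER_CUBIC)
b=cv2.resize(q[200:340,270:400],(520,560),interpolation=cv2.INTER_CUBIC)
cv2.imwrite('pics/m3a.png',a[:,:,::-1]);cv2.imwrite('pics/m3b.png',b[:,:,::-1])
```

```text
(no output)
```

View pics/m3a.png

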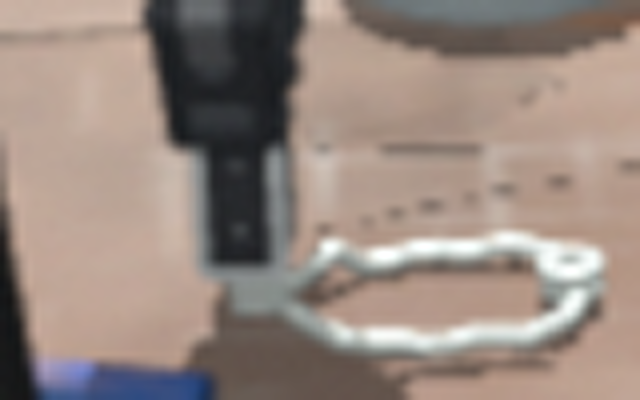

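View pics/m3b.png

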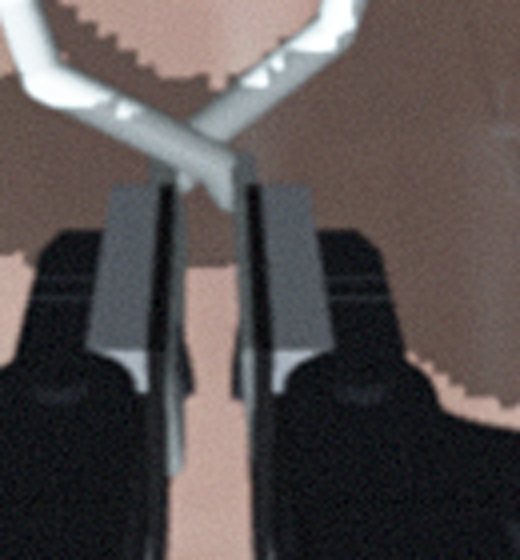

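```bash
cat >> h.py <<'E'
def birds(tag,n,org,yaw,z,name,half=.06,sc=5000,hy=.04):
    p,d,C=load(tag); a=np.radians(yaw); ex=np.array([np.cos(a),np.sin(a)]); ey=np.array([-ex[1],ex[0]])
    N=int(2*half*sc); H=int(2*hy*sc); u=(np.arange(N)/sc-half); v=(hy-np.arange(H)/sc)
    U,V=np.meshgrid(u,v); P=np.c_[org[0]+U.ravel()*ex[0]+V.ravel()*ey[0],org[1]+U.ravel()*ex[1]+V.ravel()*ey[1],np.full(U.size,z)]
    q=proj(n,P,C).astype(np.float32).reshape(H,N,2)
    im=cv2.remap(p,q[...,0],q[...,1],cv2.INTER_LINEAR)
    for k in range(0,N,int(.01*sc)): cv2.line(im,(k,0),(k,8 if (k//int(.01*sc))%2 else 14),(0,0,255),1)
    for k in range(0,H,int(.01*sc)): cv2.line(im,(0,k),(8,k),(0,0,255),1)
    cv2.drawMarker(im,(N//2,H//2),(255,0,0),cv2.MARKER_CROSS,20,1)
    cv2.imwrite(f'pics/{name}.png',im[:,:,::-1]); return im
E
python3 - <<'E'
from h import *
birds('w3','wrist',(.5058,.2543),-4.8,.004,'b3')
birds('w2','wrist',(.5058,.2543),-4.8,.004,'b2')
E
```

```text
(no output)
```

View pics/b3.png

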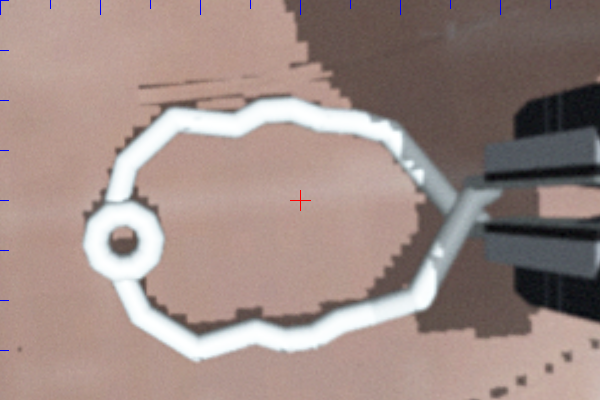

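View pics/b2.png

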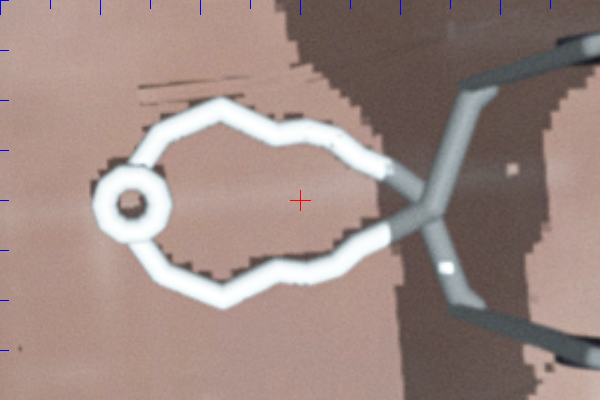

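The ring is spread: its inner waist is about 41 mm in this plane, so it is at its stops. However, it sits yawed by about 6° to the gripper, and the opening reading yields under 80 N. I ease the squeeze, then lift and look again.

Emit:
{"fn": "apply_moves", "kwargs": {"motion": [{"linear": [0, 0, 0], "turn": [0, 0, 0], "fingers": 0.0}, {"linear": [0, 0, 0], "turn": [0, 0, 0], "fingers": 0.0}, {"linear": [0, 0, 0], "turn": [0, 0, 0], "fingers": 0.0}, {"linear": [0, 0, 0], "turn": [0, 0, 0], "fingers": 0.0}, {"linear": [0, 0, 0], "turn": [0, 0, 0], "fingers": 0.0}], "squeeze": 40}}

```text
time: 4.15
tool_pos: [0.5461, 0.2487, 0.0352]
ee_rot: [0.03, 0.705, -0.03, 0.708]
wrist_force: [0.6, -7.7, 20.1]
opening: 0.0077
```

Run:
```python
from h import *
grab('wrist','w4')
birds('w4','wrist',(.5058,.2543),-4.8,.004,'b4')
q=load('w4')[0]
cv2.imwrite('pics/m4b.png',cv2.resize(q[200:340,270:400],(520,560),interpolation=cv2.INTER_CUBIC)[:,:,::-1])
s=ctrl.state();print(s['opening'],s['wrist_force'],s['moment'],s['tool_pos'],delta([.5437,.2511,.033],85.2))
```

```text
0.0076288068136217526 [ 1.05787318 -8.2342405  20.68293182] [-1.67606861  0.12122421  0.17727742] [0.54606121 0.24868955 0.03513723] (array([ 2.1,  2.2, -2.6]), array([-0.03,  0.23,  0.03]))
```

View pics/b4.png

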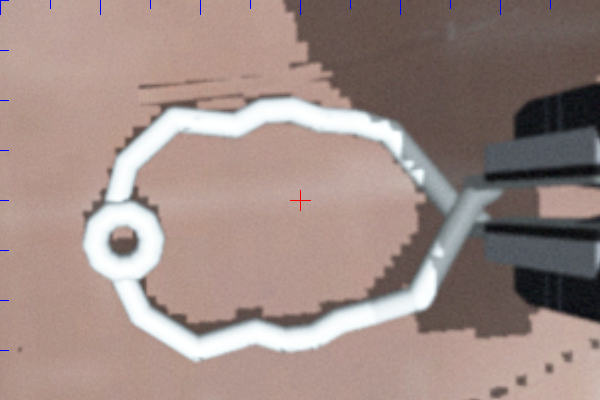

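View pics/m4b.png

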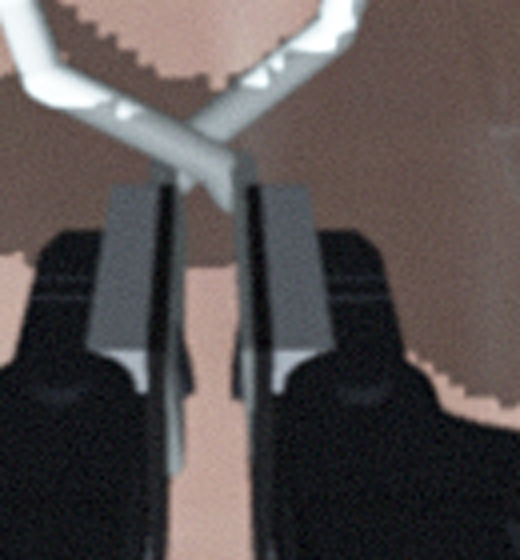

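Emit:
{"fn": "apply_moves", "kwargs": {"motion": [{"linear": [-0.004, 0, 0], "turn": [0, 0, 0], "fingers": 0.0}, {"linear": [-0.01, 0, 0], "turn": [0, 0, 0], "fingers": 0.0}, {"linear": [-0.01, 0, 0], "turn": [0, 0, 0], "fingers": 0.0}, {"linear": [-0.01, 0, 0], "turn": [0, 0, 0], "fingers": 0.0}, {"linear": [-0.006, 0, 0], "turn": [0, 0, 0], "fingers": 0.0}], "squeeze": 60}}

```text
time: 4.62
tool_pos: [0.5443, 0.2511, 0.0745]
ee_rot: [0.029, 0.706, -0.029, 0.707]
wrist_force: [-0.2, 0.2, -1.0]
opening: 0.0076
```

Emit:
{"fn": "apply_moves", "kwargs": {"motion": [{"linear": [0, 0, 0], "turn": [0, 0, 0], "fingers": 0.0}, {"linear": [0, 0, 0], "turn": [0, 0, 0], "fingers": 0.0}, {"linear": [0, 0, 0], "turn": [0, 0, 0], "fingers": 0.0}, {"linear": [0, 0, 0], "turn": [0, 0, 0], "fingers": 0.0}, {"linear": [0, 0, 0], "turn": [0, 0, 0], "fingers": 0.0}]}}

```text
time: 5.03
tool_pos: [0.5436, 0.2505, 0.0723]
ee_rot: [0.029, 0.707, -0.029, 0.706]
wrist_force: [-0.0, 0.5, -0.1]
opening: 0.0074
```

Run:
```python
from h import *
grab('wrist','w5');grab('side','s5')
p,_,_=load('s5'); q,d,C=load('w5')
a=cv2.resize(p[180:240,250:330],(400,300),interpolation=cv2.INTER_CUBIC)
b=cv2.resize(q[60:340,220:420],(400,560),interpolation=cv2.INTER_CUBIC)
cv2.imwrite('pics/m5.png',np.hstack([cv2.copyMakeBorder(a,0,260,0,0,0),b])[:,:,::-1])
s=ctrl.state();print(s['opening'],s['wrist_force'],s['moment'],s['tool_pos'],delta([.5437,.2511,.033],85.2))
```

```text
0.00754798382946633 [-0.28623604 -0.56252123 -1.39806821] [-0.01564063  0.01861992 -0.03019325] [0.54367042 0.25050277 0.07240389] (array([39.4,  0.6,  0. ]), array([ 0.09, -0.03,  0.02]))
```

View pics/m5.png

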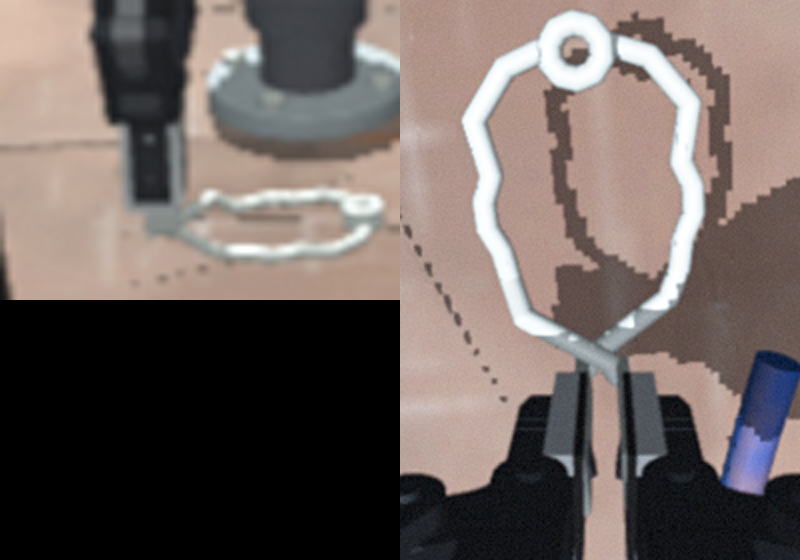

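Run:
```python
from h import *
q,d,C=load('w5'); s=ctrl.state()
Rm=R.from_quat(s['ee_rot'])
hsv=cv2.cvtColor(q,cv2.COLOR_RGB2HSV); m=((hsv[...,2]>200)&(hsv[...,1]<25)).astype(np.uint8)
ys,xs=np.nonzero(m); P=bydepth('wrist',np.c_[xs,ys],d,C); k=(P[:,2]>.02)&(P[:,2]<.06)&(abs(P[:,0]-.5)<.1)
T=Rm.inv().apply(P[k]-s['tool_pos'])*1000  # tool: x down, y, z
# expected ring frame: x=tool z, y=tool y..., height=-tool x
A=np.c_[T[:,2],T[:,1],np.ones(len(T))]; c,_,_,_=np.linalg.lstsq(A,-T[:,0],rcond=None)
r=-T[:,0]-A@c; g=abs(r)<3; c,_,_,_=np.linalg.lstsq(A[g],-T[g,0],rcond=None)
print(len(T),g.sum(),'plane slopes deg (along tool z, tool y), h',np.degrees(c[:2]),c[2],'res',(-T[g,0]-A[g]@c).std())
print('z world',np.percentile(P[k][:,2],[5,50,95]),'extent toolz',T[:,2].min(),T[:,2].max(),'tooly',T[:,1].min(),T[:,1].max())
print(bydepth('wrist',[[310,250],[330,250],[289,240],[340,240],[316,250]],d,C), Rm.inv().apply(bydepth('wrist',[[304,256],[338,256],[314,298],[332,298]],d,C)-s['tool_pos'])*1000)
birds('w5','wrist',(.5058,.2543),-4.8,.039,'b5')
```

```text
4098 3331 plane slopes deg (along tool z, tool y), h [-3.94165394 -1.11085546] -32.75758069213874 res 1.5318253545765386
z world [0.04123684 0.04325095 0.04896458] extent toolz -83.69398872189974 -14.205122569708783 tooly -28.315976369750285 23.41124585212458
[[ 5.32486264e-01  2.48215681e-01  6.09984142e-02]
 [ 5.36062790e-01  2.56328918e-01  5.47420394e-02]
 [ 5.53455829e-01  2.31701914e-01 -9.10978954e-04]
 [ 5.55418503e-01  2.61930196e-01  2.42273964e-04]
 [ 5.61217353e-01  2.47158909e-01 -8.73190807e-04]] [[  4.75309209  -5.33645893 -11.4606467 ]
 [  5.20154836   8.06219681 -11.25100372]
 [-10.39646963  -1.1399257   -2.0670729 ]
 [-13.05630106   5.28487588  -3.75440955]]
```

View pics/b5.png

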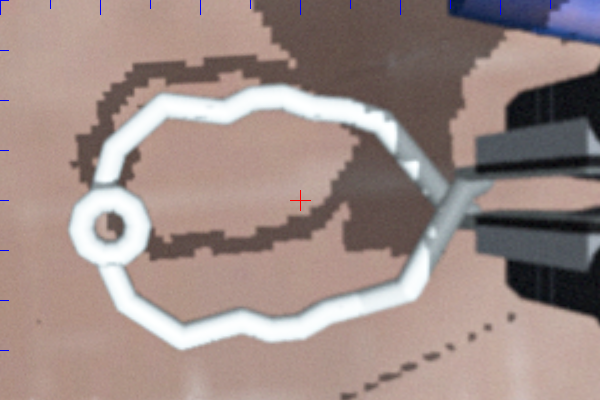

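```bash
cat >> h.py <<'E'
def level(tag,s):
    q,d,C=load(tag); Rm=R.from_quat(s['ee_rot'])
    hsv=cv2.cvtColor(q,cv2.COLOR_RGB2HSV); m=((hsv[...,2]>190)&(hsv[...,1]<30)).astype(np.uint8); m=cv2.erode(m,np.ones((3,3)))
    ys,xs=np.nonzero(m); P=bydepth('wrist',np.c_[xs,ys],d,C)
    T=Rm.inv().apply(P-s['tool_pos'])*1000
    k=(T[:,0]>15)&(T[:,0]<45)&(T[:,2]>-67)&(T[:,2]<-12)&(abs(T[:,1])<32); T=T[k];P=P[k]
    A=np.c_[P[:,0]-.5,P[:,1]-.25,np.ones(len(P))]; g=np.ones(len(P),bool)
    for _ in range(6):
        c=np.linalg.lstsq(A[g],P[g,2],rcond=None)[0]; r=P[:,2]-A@c; g=abs(r)<.002
    print('n',g.sum(),'world tilt slope x,y deg',np.degrees(c[:2]),'top z at centre',(np.r_[s['tool_pos'][0]-.042-.5,s['tool_pos'][1]-.25,1]@c),'std',r[g].std(), 'halves',[np.median(P[T[:,1]>0,2]),np.median(P[T[:,1]<0,2])])
E
python3 - <<'E'
from h import *
level('w5',ctrl.state())
E
```

```text
n 1634 world tilt slope x,y deg [-1.82152436 -0.50858677] top z at centre 0.04252924276317938 std 0.0006641426435762248 halves [np.float64(0.04235337194171021), np.float64(0.043168756838926535)]
```

Run:
```python
from h import *
p,d,C=load('top0')
xs,ys=np.meshgrid(np.arange(360,430),np.arange(165,240)); P=bydepth('top',np.c_[xs.ravel(),ys.ravel()],d,C)
m=((P[:,2]>.06)).reshape(xs.shape).astype(np.uint8)
cs,_=cv2.findContours(m,cv2.RETR_EXTERNAL,cv2.CHAIN_APPROX_NONE); c=max(cs,key=cv2.contourArea)[:,0,:]+[360,165]
for z in (.068,.070):
    W=onplane('top',c,z,C); (x,y),r=cv2.minEnclosingCircle((W[:,:2]*1000).astype(np.float32)); 
    A=np.c_[2*W[:,:2],np.ones(len(W))]; s=np.linalg.lstsq(A,(W[:,:2]**2).sum(1),rcond=None)[0]; print(z,x,y,r,s[:2],np.sqrt(s[2]+s[0]**2+s[1]**2))
# shaft end flat
hsv=cv2.cvtColor(p,cv2.COLOR_RGB2HSV)
m=((hsv[...,2]>150)&(hsv[...,1]<40))[185:212,383:410].astype(np.uint8)
cs,_=cv2.findContours(m,cv2.RETR_EXTERNAL,cv2.CHAIN_APPROX_NONE); c=max(cs,key=cv2.contourArea); (x,y),r=cv2.minEnclosingCircle(c); print(x+383,y+185,r, onplane('top',[[x+383,y+185]],.0845,C))
cv2.imwrite('pics/hubc.png',cv2.resize(p[165:235,360:430],(560,560),interpolation=cv2.INTER_CUBIC)[:,:,::-1])
```

```text
0.068 476.13104248046875 44.844425201416016 46.15740966796875 [0.47667726 0.04576634] 0.04447742941612392
0.07 475.747802734375 45.219017028808594 46.04634475708008 [0.47629271 0.04613872] 0.04437042232740471
397.25 197.1666669845581 7.511664867401123 [[0.47533423 0.0447425  0.0845    ]]
```

View pics/hubc.png

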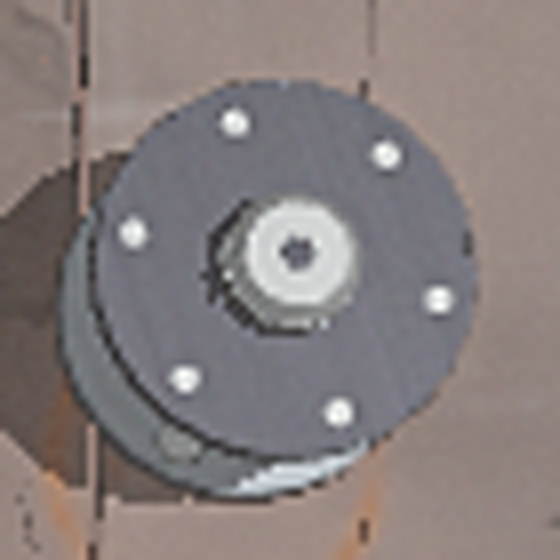

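Run:
```python
from h import *
print(delta([.5184,.0440,.145],85.2), proj('top',[.476,.0455,.0845]))
```

```text
(array([ -72.5, -207.9,   -8.3]), array([ 0.09, -0.03,  0.02])) [[396.8199235  196.81317234]]
```

Emit:
{"fn": "apply_moves", "kwargs": {"motion": [{"linear": [-0.015, 0, 0], "turn": [0, 0, 0], "fingers": 0.0}, {"linear": [-0.02, 0, 0], "turn": [0, 0, 0], "fingers": 0.0}, {"linear": [-0.02, 0, 0], "turn": [0, 0, 0], "fingers": 0.0}, {"linear": [-0.018, 0, 0], "turn": [0, 0, 0], "fingers": 0.0}, {"linear": [0, 0, 0], "turn": [0, 0, 0], "fingers": 0.0}]}}

```text
time: 5.55
tool_pos: [0.5455, 0.2513, 0.1491]
ee_rot: [0.03, 0.705, -0.028, 0.708]
wrist_force: [1.1, 1.0, 0.2]
opening: 0.0075
```

Emit:
{"fn": "apply_moves", "kwargs": {"motion": [{"linear": [0, -0.01, -0.001], "turn": [0, 0, 0], "fingers": 0.0}, {"linear": [0, -0.02, -0.001], "turn": [0, 0, 0], "fingers": 0.0}, {"linear": [0, -0.025, -0.001], "turn": [0, 0, 0], "fingers": 0.0}, {"linear": [0, -0.025, -0.001], "turn": [0, 0, 0], "fingers": 0.0}, {"linear": [0, -0.025, -0.001], "turn": [0, 0, 0], "fingers": 0.0}]}}

```text
time: 5.97
tool_pos: [0.529, 0.1443, 0.1444]
ee_rot: [0.029, 0.707, -0.029, 0.706]
wrist_force: [0.6, -0.3, -1.7]
opening: 0.0074
```

Emit:
{"fn": "apply_moves", "kwargs": {"motion": [{"linear": [0, -0.025, -0.001], "turn": [0, 0, 0], "fingers": 0.0}, {"linear": [0, -0.025, -0.001], "turn": [0, 0, 0], "fingers": 0.0}, {"linear": [0, -0.025, -0.001], "turn": [0, 0, 0], "fingers": 0.0}, {"linear": [0, -0.02, -0.001], "turn": [0, 0, 0], "fingers": 0.0}, {"linear": [0, -0.008, 0], "turn": [0, 0, 0], "fingers": 0.0}]}}

```text
time: 6.38
tool_pos: [0.5161, 0.0397, 0.1446]
ee_rot: [0.03, 0.707, -0.031, 0.705]
wrist_force: [-0.4, -1.2, -0.6]
opening: 0.0076
```

Emit:
{"fn": "apply_moves", "kwargs": {"motion": [{"linear": [0, 0, 0], "turn": [0, 0, 0], "fingers": 0.0}, {"linear": [0, 0, 0], "turn": [0, 0, 0], "fingers": 0.0}, {"linear": [0, 0, 0], "turn": [0, 0, 0], "fingers": 0.0}, {"linear": [0, 0, 0], "turn": [0, 0, 0], "fingers": 0.0}, {"linear": [0, 0, 0], "turn": [0, 0, 0], "fingers": 0.0}]}}

```text
time: 6.8
tool_pos: [0.5179, 0.0453, 0.1457]
ee_rot: [0.029, 0.707, -0.028, 0.706]
wrist_force: [-0.2, 0.2, -1.0]
opening: 0.0076
```

Run:
```python
from h import *
grab('wrist','w6');grab('side','s6');grab('top','t6')
s=ctrl.state();print(s['opening'],s['wrist_force'],s['tool_pos'],delta([.5184,.0440,.145],85.2))
level('w6',s)
p=load('s6')[0]; q=load('w6')[0]; t=load('t6')[0]
a=cv2.resize(p[120:220,270:370],(400,400),interpolation=cv2.INTER_CUBIC); b=cv2.resize(q[80:280,220:420],(400,400),interpolation=cv2.INTER_CUBIC)
cv2.imwrite('pics/m6.png',np.hstack([a,b])[:,:,::-1])
```

```text
0.007639791715883577 [-0.07729397 -0.20635008 -0.60466096] [0.51784653 0.04468445 0.14575761] (array([ 0.8, -0.6,  0.6]), array([ 0.15,  0.  , -0.01]))
n 1546 world tilt slope x,y deg [-1.89840655 -0.41966712] top z at centre 0.11593391816192633 std 0.0006648217590914295 halves [np.float64(0.1158232851189971), np.float64(0.11657604039077875)]
```

View pics/m6.png

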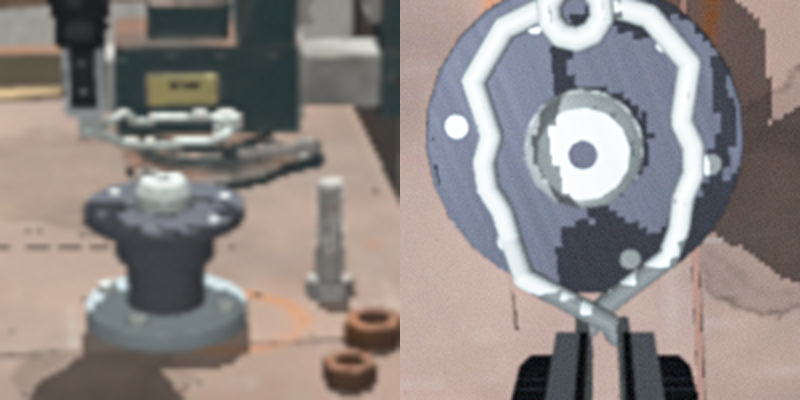

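Run:
```python
from h import *
q,d,C=load('w6')
print('shaft wrist', onplane('wrist',[[311.5,157.5]],.0845,C), bydepth('wrist',[[316,152],[311,165]],d,C))
birds('w6','wrist',(.4755,.0458),-4.8,.1145,'b6')
birds('w6','wrist',(.4755,.0458),-4.8,.0845,'b6s',half=.04)
```

```text
shaft wrist [[0.4774111  0.04491717 0.0845    ]] [[0.47465638 0.04751003 0.08491751]
 [0.48109176 0.0443672  0.0857911 ]]
```

View pics/b6.png

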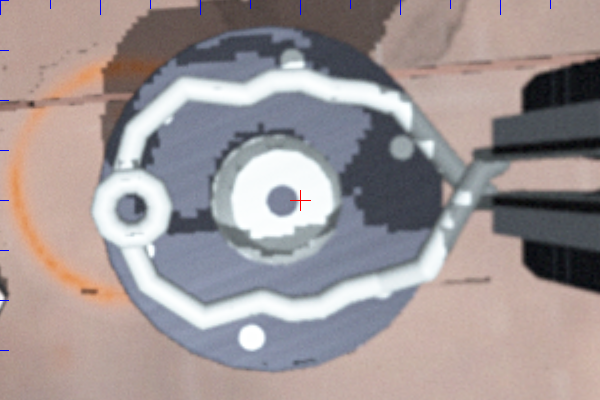

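View pics/b6s.png

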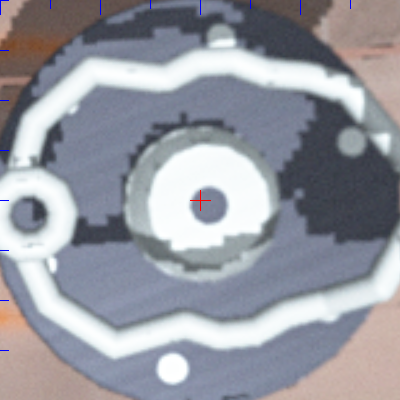

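Run:
```python
from h import *
for tag,f in (('w6',lambda P,:(abs(np.hypot(P[:,0]-.477,P[:,1]-.045)-.031)<.010)&(abs(P[:,2]-.07)<.006)),('w5',lambda P:(abs(P[:,2])<.006)&(abs(P[:,0]-.5)<.06)&(abs(P[:,1]-.25)<.06))):
    q,d,C=load(tag); ys,xs=np.mgrid[0:400:2,0:640:2]; px=np.c_[xs.ravel(),ys.ravel()]; P=bydepth('wrist',px,d,C); P=P[f(P)]
    g=np.ones(len(P),bool); A=np.c_[P[:,:2]-P[:,:2].mean(0),np.ones(len(P))]
    for _ in range(5): c=np.linalg.lstsq(A[g],P[g,2],rcond=None)[0]; g=abs(P[:,2]-A@c)<.002
    print(tag,g.sum(),np.degrees(c[:2]),c[2])
print(delta([.5194,.0423,.128],85.2))
```

```text
w6 2018 [-0.06482569  0.00075344] 0.06999344579307622
w5 10097 [ 0.01343407 -0.01571847] -0.00046776386597679407
(array([17.8, -2.3,  1.7]), array([ 0.15,  0.  , -0.01]))
```

Emit:
{"fn": "apply_moves", "kwargs": {"motion": [{"linear": [0, -0.0023, 0.0006], "turn": [0, -1.9, 0], "fingers": 0.0}, {"linear": [0.008, 0, 0], "turn": [0, 0, 0], "fingers": 0.0}, {"linear": [0.008, 0, 0], "turn": [0, 0, 0], "fingers": 0.0}, {"linear": [0.004, 0, 0], "turn": [0, 0, 0], "fingers": 0.0}, {"linear": [0, 0, 0], "turn": [0, 0, 0], "fingers": 0.0}], "squeeze": 80}}

```text
time: 7.37
tool_pos: [0.5183, 0.0417, 0.1244]
ee_rot: [0.028, 0.696, -0.03, 0.717]
wrist_force: [-0.3, 0.7, -1.3]
opening: 0.0069
```

Emit:
{"fn": "apply_moves", "kwargs": {"motion": [{"linear": [0, 0, 0], "turn": [0, 0, 0], "fingers": 0.0}, {"linear": [0, 0, 0], "turn": [0, 0, 0], "fingers": 0.0}, {"linear": [0, 0, 0], "turn": [0, 0, 0], "fingers": 0.0}, {"linear": [0, 0, 0], "turn": [0, 0, 0], "fingers": 0.0}, {"linear": [0, 0, 0], "turn": [0, 0, 0], "fingers": 0.0}]}}

```text
time: 7.78
tool_pos: [0.519, 0.0417, 0.126]
ee_rot: [0.029, 0.695, -0.03, 0.718]
wrist_force: [-0.2, 0.0, -1.2]
opening: 0.0074
```

Run:
```python
from h import *
grab('wrist','w7');grab('side','s7')
s=ctrl.state();print(s['opening'],s['wrist_force'],s['tool_pos'],s['ee_rot'])
level('w7',s)
birds('w7','wrist',(.4772,.0447),-4.8,.0925,'b7')
p=load('s7')[0]
cv2.imwrite('pics/s7c.png',cv2.resize(p[120:220,270:370],(500,500),interpolation=cv2.INTER_CUBIC)[:,:,::-1])
```

```text
0.007463035527967709 [-0.2603743  -0.97883558 -1.1634302 ] [0.51895019 0.0416537  0.12597302] [ 0.02863264  0.69459124 -0.02955707  0.71822668]
n 1925 world tilt slope x,y deg [0.32341699 1.26565591] top z at centre 0.08477057401693347 std 0.0007102967746402293 halves [np.float64(0.08580945110510371), np.float64(0.08535831582215442)]
```

View pics/b7.png

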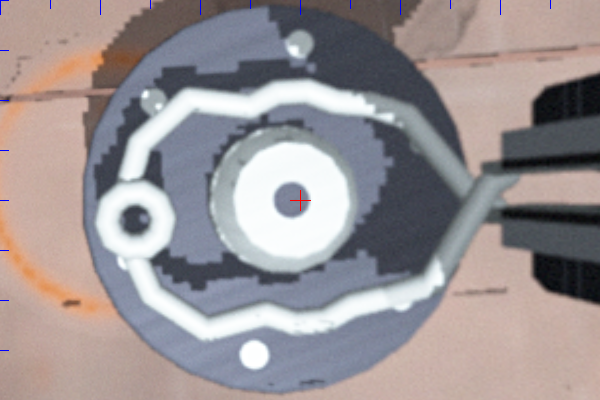

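View pics/s7c.png

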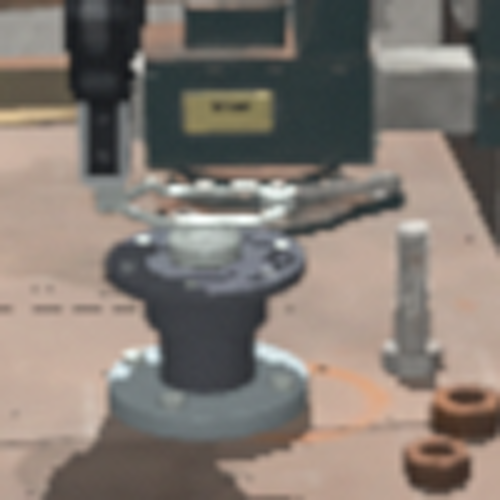

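Run:
```python
from h import *
q,d,C=load('w7')
a=np.radians(-4.8);ex=np.array([np.cos(a),np.sin(a)]);ey=np.array([-ex[1],ex[0]])
b=lambda u,v:np.r_[np.array([.4772,.0447])+(u-300)/5000*ex+(200-v)/5000*ey,.0925]
for n,(u,v) in dict(shaft=(292,200),ring=(304.4,205.5)).items():
    px=proj('wrist',b(u,v),C)[0]; print(n,px,b(u,v),onplane('wrist',[px],.085,C)[0])
s=ctrl.state()
hsv=cv2.cvtColor(q,cv2.COLOR_RGB2HSV); m=((hsv[...,2]>150)&(hsv[...,1]<40)).astype(np.uint8)
ys,xs=np.nonzero(m);P=bydepth('wrist',np.c_[xs,ys],d,C)
r=np.hypot(P[:,0]-.477,P[:,1]-.045); k=(r>.0175)&(P[:,2]>.086)&(P[:,2]<.102)&(P[:,0]>.4567)&(P[:,0]<.505); P=P[k]
A=np.c_[P[:,0]-.478,P[:,1]-.045,np.ones(len(P))];g=np.ones(len(P),bool)
for _ in range(6): c=np.linalg.lstsq(A[g],P[g,2],rcond=None)[0]; g=abs(P[:,2]-A@c)<.002
print(g.sum(),np.degrees(c[:2]),c[2])
```

```text
shaft [317.06922856 159.57309118] [0.47560561 0.04483388 0.0925    ] [0.47724977 0.04459289 0.085     ]
ring [314.59226303 165.0770454 ] [0.47798487 0.04353022 0.0925    ] [0.4797445  0.04322595 0.085     ]
2060 [ 0.27786407 -0.78485101] 0.09467640755095691
```

Emit:
{"fn": "apply_moves", "kwargs": {"motion": [{"linear": [0, 0.0006, -0.0008], "turn": [0, 0, 0.8], "fingers": 0.0}, {"linear": [0.004, 0, -0.0001], "turn": [0, 0, 0], "fingers": 0.0}, {"linear": [0.004, 0, -0.0001], "turn": [0, 0, 0], "fingers": 0.0}, {"linear": [0.004, 0, -0.0002], "turn": [0, 0, 0], "fingers": 0.0}, {"linear": [0.002, 0, -0.0001], "turn": [0, 0, 0], "fingers": 0.0}]}}

```text
time: 8.3
tool_pos: [0.5178, 0.0424, 0.111]
ee_rot: [0.033, 0.695, -0.025, 0.718]
wrist_force: [-0.8, -0.2, -1.0]
opening: 0.0073
```

Emit:
{"fn": "apply_moves", "kwargs": {"motion": [{"linear": [0, 0, 0], "turn": [0, 0, 0], "fingers": 0.0}, {"linear": [0, 0, 0], "turn": [0, 0, 0], "fingers": 0.0}, {"linear": [0, 0, 0], "turn": [0, 0, 0], "fingers": 0.0}, {"linear": [0, 0, 0], "turn": [0, 0, 0], "fingers": 0.0}, {"linear": [0, 0, 0], "turn": [0, 0, 0], "fingers": 0.0}]}}

```text
time: 8.72
tool_pos: [0.5182, 0.0425, 0.1119]
ee_rot: [0.033, 0.694, -0.025, 0.718]
wrist_force: [0.2, 0.8, -1.2]
opening: 0.0072
```

Run:
```python
from h import *
grab('wrist','w8');grab('side','s8')
s=ctrl.state();print(s['opening'],s['wrist_force'],s['tool_pos'],s['ee_rot'])
birds('w8','wrist',(.4772,.0446),-4.8,.078,'b8')
p=load('s8')[0]
cv2.imwrite('pics/s8c.png',cv2.resize(p[120:220,270:370],(500,500),interpolation=cv2.INTER_CUBIC)[:,:,::-1])
```

```text
0.007117547552287263 [-0.08942327  0.67770662 -0.22451975] [0.51817913 0.04253181 0.11190002] [ 0.03344649  0.69439178 -0.02453068  0.71840075]
```

View pics/b8.png

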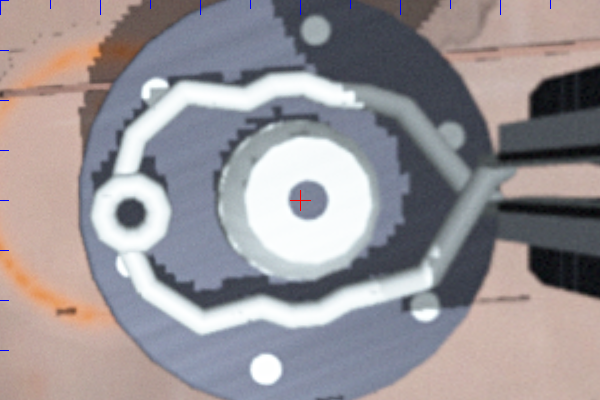

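View pics/s8c.png

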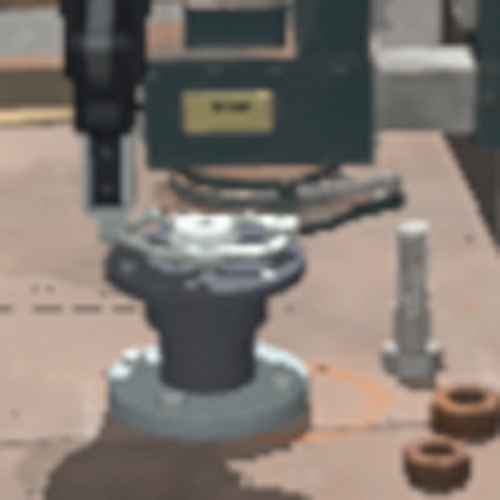

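Emit:
{"fn": "apply_moves", "kwargs": {"motion": [{"linear": [0.0016, 0, -0.0001], "turn": [0, 0, 0], "fingers": 0.0}, {"linear": [0.0016, 0, 0], "turn": [0, 0, 0], "fingers": 0.0}, {"linear": [0.0016, 0, -0.0001], "turn": [0, 0, 0], "fingers": 0.0}, {"linear": [0.0016, 0, 0], "turn": [0, 0, 0], "fingers": 0.0}, {"linear": [0.0016, 0, -0.0001], "turn": [0, 0, 0], "fingers": 0.0}]}}

```text
time: 9.23
tool_pos: [0.5182, 0.0426, 0.1037]
ee_rot: [0.033, 0.694, -0.025, 0.718]
wrist_force: [0.2, 0.3, 3.2]
opening: 0.0069
```

Emit:
{"fn": "apply_moves", "kwargs": {"motion": [{"linear": [0.0008, 0, 0], "turn": [0, 0, 0], "fingers": 0.0}, {"linear": [0.0008, 0, -0.0001], "turn": [0, 0, 0], "fingers": 0.0}, {"linear": [0.0008, 0, 0], "turn": [0, 0, 0], "fingers": 0.0}, {"linear": [0.0008, 0, 0], "turn": [0, 0, 0], "fingers": 0.0}, {"linear": [0.0, 0, 0], "turn": [0, 0, 0], "fingers": 0.0}]}}

```text
time: 9.65
tool_pos: [0.5182, 0.0427, 0.1006]
ee_rot: [0.033, 0.694, -0.025, 0.718]
wrist_force: [-0.0, -0.0, 3.1]
opening: 0.0072
```

Run:
```python
from h import *
s=ctrl.state();print(s['opening'],s['wrist_force'],s['moment'],s['tool_pos'])
```

```text
0.0071542083275431155 [-0.04717826 -0.04090502  3.06360395] [-0.13939695  0.07313565  0.03612115] [0.51822101 0.04267219 0.10055796]
```

Emit:
{"fn": "apply_moves", "kwargs": {"motion": [{"linear": [0.0008, 0, 0], "turn": [0, 0, 0], "fingers": 0.0}, {"linear": [0.0008, 0, -0.0001], "turn": [0, 0, 0], "fingers": 0.0}, {"linear": [0.0008, 0, 0], "turn": [0, 0, 0], "fingers": 0.0}, {"linear": [0.0008, 0, 0], "turn": [0, 0, 0], "fingers": 0.0}, {"linear": [0.0, 0, 0], "turn": [0, 0, 0], "fingers": 0.0}]}}

```text
time: 10.07
tool_pos: [0.5182, 0.0427, 0.0973]
ee_rot: [0.033, 0.694, -0.025, 0.718]
wrist_force: [1.1, -0.1, 4.9]
opening: 0.0073
```

Emit:
{"fn": "apply_moves", "kwargs": {"motion": [{"linear": [0.0005, 0, 0], "turn": [0, 0, 0], "fingers": 0.0}, {"linear": [0.0005, 0, 0], "turn": [0, 0, 0], "fingers": 0.0}, {"linear": [0.0005, 0, -0.0001], "turn": [0, 0, 0], "fingers": 0.0}, {"linear": [0.0005, 0, 0], "turn": [0, 0, 0], "fingers": 0.0}, {"linear": [0.0, 0, 0], "turn": [0, 0, 0], "fingers": 0.0}]}}

```text
time: 10.48
tool_pos: [0.5182, 0.0427, 0.0953]
ee_rot: [0.033, 0.694, -0.025, 0.718]
wrist_force: [1.2, -0.5, 3.5]
opening: 0.0073
```

Emit:
{"fn": "apply_moves", "kwargs": {"motion": [{"linear": [0.0005, 0, 0], "turn": [0, 0, 0], "fingers": 0.0}, {"linear": [0.0005, 0, 0], "turn": [0, 0, 0], "fingers": 0.0}, {"linear": [0.0005, 0, -0.0001], "turn": [0, 0, 0], "fingers": 0.0}, {"linear": [0.0, 0, 0], "turn": [0, 0, 0], "fingers": 0.0}, {"linear": [0.0, 0, 0], "turn": [0, 0, 0], "fingers": 0.0}]}}

```text
time: 10.9
tool_pos: [0.5186, 0.0424, 0.0942]
ee_rot: [0.033, 0.694, -0.025, 0.719]
wrist_force: [2.1, -1.6, 7.7]
opening: 0.007
```

Run:
```python
from h import *
s=ctrl.state();print(s['opening'],s['wrist_force'],s['moment'],s['tool_pos'])
grab('wrist','w9');grab('side','s9')
q,d,C=load('w9')
ys,xs=np.mgrid[0:400,0:640]; px=np.c_[xs.ravel(),ys.ravel()]; P=bydepth('wrist',px,d,C); r=np.hypot(P[:,0]-.477,P[:,1]-.0446)
for a,b,n in((0,.010,'end'),(.030,.043,'plate')):
    k=(r>a)&(r<b)&(P[:,2]>.04); h=np.histogram(P[k,2]*1000,np.arange(50,100,1)); print(n,[(int(e),int(c)) for c,e in zip(*h) if c>30])
birds('w9','wrist',(.4772,.0446),-4.8,.062,'b9')
p=load('s9')[0]
cv2.imwrite('pics/s9c.png',cv2.resize(p[120:220,270:370],(500,500),interpolation=cv2.INTER_CUBIC)[:,:,::-1])
```

```text
0.00700952054066469 [ 2.0991655  -1.61933232  7.74760507] [-0.53156827  0.00934294  0.10540567] [0.5185604  0.04244163 0.09420594]
end [(83, 95), (84, 954), (85, 976), (86, 94)]
plate [(56, 616), (57, 5144), (58, 5008), (59, 616), (61, 98), (62, 414), (63, 646), (64, 242), (66, 78), (67, 259), (68, 439), (69, 296), (70, 40), (79, 35), (80, 42), (81, 61), (82, 63), (83, 74), (84, 64), (85, 71), (86, 76), (87, 82), (88, 86), (89, 77), (90, 82), (91, 89), (92, 79), (93, 93), (94, 105), (95, 101), (96, 108), (97, 91), (98, 115)]
```

View pics/b9.png

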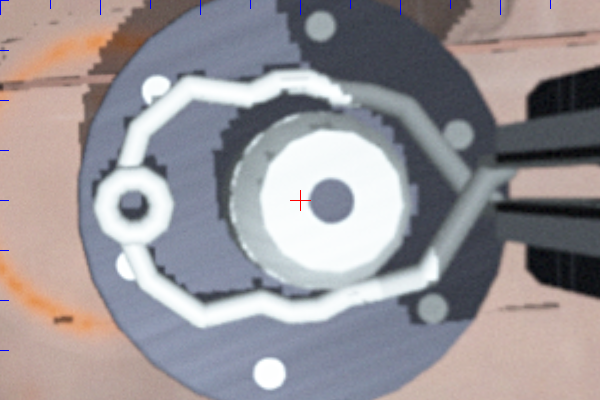

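View pics/s9c.png

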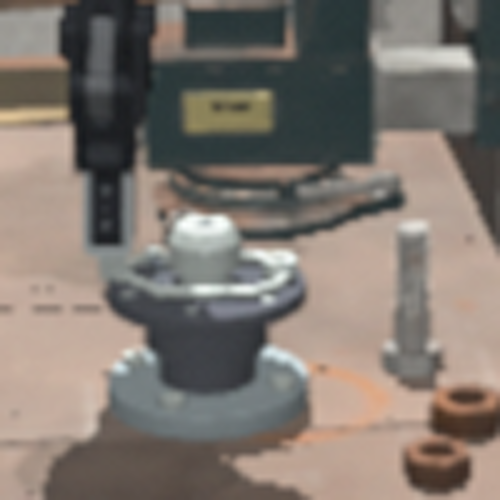

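Depth puts the plate face at about 58 mm and the shaft end at 85 mm, which matches the stop, and force is starting to rise. I press a little more to confirm the stop.

Emit:
{"fn": "apply_moves", "kwargs": {"motion": [{"linear": [0.0003, 0, 0], "turn": [0, 0, 0], "fingers": 0.0}, {"linear": [0.0003, 0, 0], "turn": [0, 0, 0], "fingers": 0.0}, {"linear": [0.0003, 0, 0], "turn": [0, 0, 0], "fingers": 0.0}, {"linear": [0.0, 0, 0], "turn": [0, 0, 0], "fingers": 0.0}, {"linear": [0.0, 0, 0], "turn": [0, 0, 0], "fingers": 0.0}]}}

```text
time: 11.42
tool_pos: [0.5188, 0.0425, 0.0938]
ee_rot: [0.033, 0.694, -0.025, 0.719]
wrist_force: [0.3, -1.0, 15.9]
opening: 0.0071
```

Run:
```python
from h import *
grab('wrist','w10')
s=ctrl.state();print(s['opening'],s['wrist_force'],s['moment'],s['tool_pos'])
q,d,C=load('w10')
ys,xs=np.mgrid[0:400,0:640]; px=np.c_[xs.ravel(),ys.ravel()]; P=bydepth('wrist',px,d,C); r=np.hypot(P[:,0]-.477,P[:,1]-.0446)
k=(r>.020)&(r<.043)&(P[:,2]>.0605)&(P[:,2]<.066)&(P[:,0]<.5); P=P[k]; A=np.c_[P[:,0]-.477,P[:,1]-.0446,np.ones(len(P))];g=np.ones(len(P),bool)
for _ in range(5): c=np.linalg.lstsq(A[g],P[g,2],rcond=None)[0]; g=abs(P[:,2]-A@c)<.0015
print(g.sum(),np.degrees(c[:2]),c[2])
```

```text
0.00719577489184277 [ 0.86666683 -1.96941213 16.15574199] [-0.4979503   0.44284528  0.14930314] [0.518785   0.04246222 0.09386028]
3064 [-0.34942488 -0.01422879] 0.06317768703905907
```

The stop is clearly felt: 16 N, no further travel, ring level to within 0.4° and lying on the plate. Now I open gently in steps, watching the force, because the pads swing upward as they open.

Emit:
{"fn": "apply_moves", "kwargs": {"motion": [{"linear": [0, 0, 0], "turn": [0, 0, 0], "fingers": 0.008}, {"linear": [0, 0, 0], "turn": [0, 0, 0], "fingers": 0.009}, {"linear": [0, 0, 0], "turn": [0, 0, 0], "fingers": 0.01}, {"linear": [0, 0, 0], "turn": [0, 0, 0], "fingers": 0.011}, {"linear": [0, 0, 0], "turn": [0, 0, 0], "fingers": 0.012}], "squeeze": 40}}

```text
time: 11.88
tool_pos: [0.5183, 0.0422, 0.0933]
ee_rot: [0.033, 0.694, -0.025, 0.719]
wrist_force: [0.3, -1.7, 7.8]
opening: 0.0123
```

Emit:
{"fn": "apply_moves", "kwargs": {"motion": [{"linear": [0.0004, 0, 0], "turn": [0, 0, 0], "fingers": 0.012}, {"linear": [0.0003, 0, 0], "turn": [0, 0, 0], "fingers": 0.013}, {"linear": [0.0002, 0, 0], "turn": [0, 0, 0], "fingers": 0.014}, {"linear": [0.0002, 0, 0], "turn": [0, 0, 0], "fingers": 0.015}, {"linear": [0.0, 0, 0], "turn": [0, 0, 0], "fingers": 0.015}]}}

```text
time: 12.3
tool_pos: [0.5187, 0.0426, 0.0923]
ee_rot: [0.034, 0.694, -0.025, 0.719]
wrist_force: [0.7, -0.6, 10.3]
opening: 0.015
```

Emit:
{"fn": "apply_moves", "kwargs": {"motion": [{"linear": [0.0003, 0, 0], "turn": [0, 0, 0], "fingers": 0.016}, {"linear": [0.0002, 0, 0], "turn": [0, 0, 0], "fingers": 0.017}, {"linear": [0.0002, 0, 0], "turn": [0, 0, 0], "fingers": 0.018}, {"linear": [0.0002, 0, 0], "turn": [0, 0, 0], "fingers": 0.019}, {"linear": [0.0001, 0, 0], "turn": [0, 0, 0], "fingers": 0.02}]}}

```text
time: 12.72
tool_pos: [0.5187, 0.0434, 0.0912]
ee_rot: [0.034, 0.694, -0.024, 0.719]
wrist_force: [0.4, 1.7, 8.2]
opening: 0.0201
```

```bash
cat >> h.py <<'E'
def ringfit(tag):
    s=ctrl.state();print(s['opening'],s['wrist_force'].round(1),s['tool_pos'].round(4))
    q,d,C=load(tag)
    ys,xs=np.mgrid[0:400,0:640]; px=np.c_[xs.ravel(),ys.ravel()]; P=bydepth('wrist',px,d,C); r=np.hypot(P[:,0]-.477,P[:,1]-.0446)
    pl=(r>.03)&(r<.043)&(P[:,2]>.05)&(P[:,2]<.0605); print('plate z',np.median(P[pl,2]))
    k=(r>.019)&(r<.043)&(P[:,2]>.0605)&(P[:,2]<.070)&(P[:,0]<.5); P=P[k]; A=np.c_[P[:,0]-.477,P[:,1]-.0446,np.ones(len(P))];g=np.ones(len(P),bool)
    for _ in range(5): c=np.linalg.lstsq(A[g],P[g,2],rcond=None)[0]; g=abs(P[:,2]-A@c)<.0015
    print('ring',g.sum(),np.degrees(c[:2]),c[2])
E
python3 - <<'E'
from h import *
grab('wrist','w11'); ringfit('w11'); birds('w11','wrist',(.4772,.0446),-4.8,.062,'b11')
E
```

```text
0.019836444204346163 [1.2 1.9 7.6] [0.5187 0.0434 0.0912]
plate z 0.05798034929959978
ring 2625 [-1.6879697   0.94055884] 0.0632542701048653
```

View pics/b11.png

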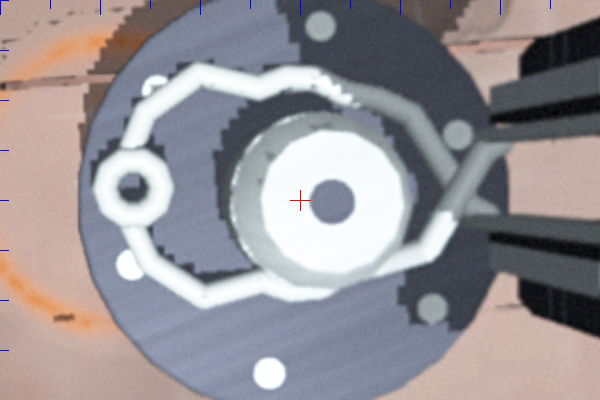

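Emit:
{"fn": "apply_moves", "kwargs": {"motion": [{"linear": [0.0002, -0.0005, 0], "turn": [0, 0, 0], "fingers": 0.021}, {"linear": [0.0002, -0.0003, 0], "turn": [0, 0, 0], "fingers": 0.022}, {"linear": [0.0002, 0, 0], "turn": [0, 0, 0], "fingers": 0.023}, {"linear": [0.0002, 0, 0], "turn": [0, 0, 0], "fingers": 0.024}, {"linear": [0.0002, 0, 0], "turn": [0, 0, 0], "fingers": 0.025}]}}

```text
time: 13.18
tool_pos: [0.5185, 0.0429, 0.0901]
ee_rot: [0.034, 0.694, -0.024, 0.719]
wrist_force: [0.6, 1.9, 6.8]
opening: 0.0248
```

Run:
```python
from h import *
grab('wrist','w12'); ringfit('w12'); birds('w12','wrist',(.4772,.0446),-4.8,.062,'b12')
```

```text
0.02479710237972159 [0.2 2.1 6.5] [0.5185 0.0428 0.0901]
plate z 0.0579873867403617
ring 2525 [-2.29224261  0.86230959] 0.06359649928504711
```

View pics/b12.png

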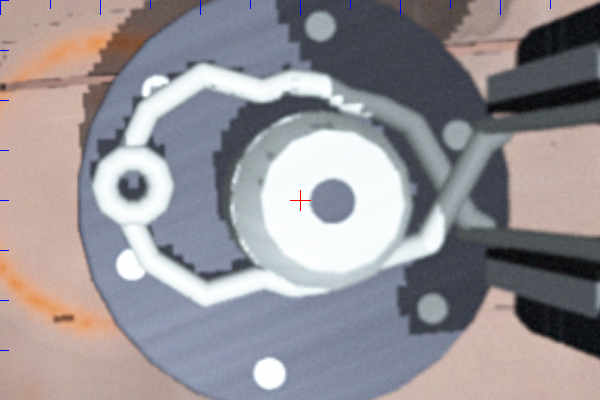

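Emit:
{"fn": "apply_moves", "kwargs": {"motion": [{"linear": [0.0001, -0.0003, 0], "turn": [0, -0.5, 0], "fingers": 0.0255}, {"linear": [0.0001, -0.0002, 0], "turn": [0, -0.5, 0], "fingers": 0.026}, {"linear": [0.0001, 0, 0], "turn": [0, -0.5, 0], "fingers": 0.0265}, {"linear": [0.0001, 0, 0], "turn": [0, 0, 0], "fingers": 0.027}, {"linear": [0.0001, 0, 0], "turn": [0, 0, 0], "fingers": 0.028}]}}

```text
time: 13.65
tool_pos: [0.518, 0.0422, 0.0895]
ee_rot: [0.033, 0.685, -0.025, 0.727]
wrist_force: [0.7, 1.8, 6.5]
opening: 0.0281
```

Run:
```python
from h import *
grab('wrist','w13'); ringfit('w13'); birds('w13','wrist',(.4772,.0446),-4.8,.062,'b13')
```

```text
0.0281017075211958 [-0.1  2.2  7. ] [0.5181 0.0422 0.0895]
plate z 0.057991477337958924
ring 2541 [-1.86305315  0.74810827] 0.06336624880688595
```

View pics/b13.png

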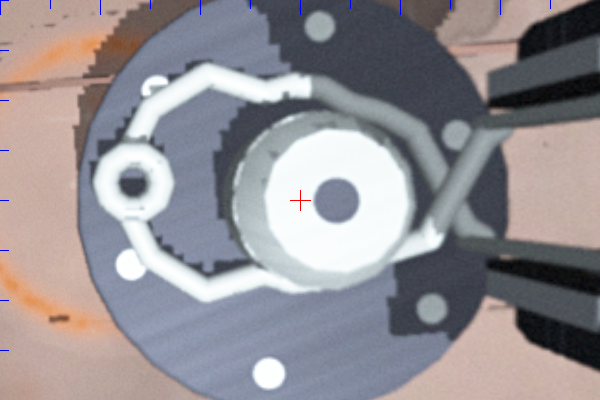

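Emit:
{"fn": "apply_moves", "kwargs": {"motion": [{"linear": [0.0003, 0, 0], "turn": [0, 0, 0], "fingers": 0.029}, {"linear": [0.0003, 0, 0], "turn": [0, 0, 0], "fingers": 0.03}, {"linear": [0.0003, 0, 0], "turn": [0, 0, 0], "fingers": 0.031}, {"linear": [0.0003, 0, 0], "turn": [0, 0, 0], "fingers": 0.032}, {"linear": [0.0003, 0, 0], "turn": [0, 0, 0], "fingers": 0.033}]}}

```text
time: 14.12
tool_pos: [0.5183, 0.0424, 0.088]
ee_rot: [0.033, 0.685, -0.024, 0.728]
wrist_force: [0.7, 2.5, 6.0]
opening: 0.0333
```

Emit:
{"fn": "apply_moves", "kwargs": {"motion": [{"linear": [0.0003, 0, 0], "turn": [0, 0, 0], "fingers": 0.034}, {"linear": [0.0003, 0, 0], "turn": [0, 0, 0], "fingers": 0.035}, {"linear": [0.0003, 0, 0], "turn": [0, 0, 0], "fingers": 0.036}, {"linear": [0.0003, 0, 0], "turn": [0, 0, 0], "fingers": 0.037}, {"linear": [0.0003, 0, 0], "turn": [0, 0, 0], "fingers": 0.038}]}}

```text
time: 14.53
tool_pos: [0.5182, 0.0421, 0.0864]
ee_rot: [0.033, 0.685, -0.025, 0.727]
wrist_force: [-0.3, 1.3, 5.0]
opening: 0.0379
```

Run:
```python
from h import *
grab('wrist','w14'); ringfit('w14'); birds('w14','wrist',(.4772,.0446),-4.8,.062,'b14')
```

```text
0.03775465958647993 [-0.   1.2  5.6] [0.5182 0.042  0.0863]
plate z 0.05808541419415816
ring 2375 [-3.18792699  0.4641873 ] 0.06443274048986555
```

View pics/b14.png

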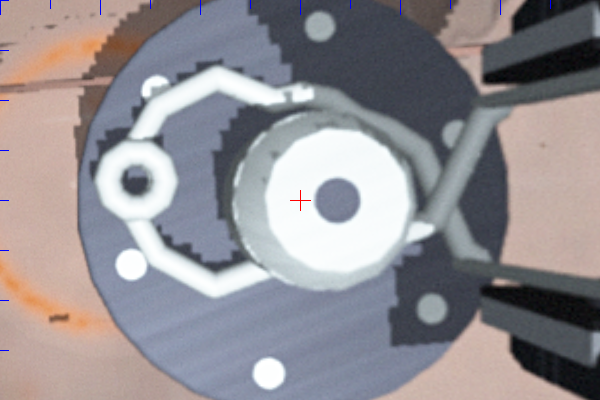

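Emit:
{"fn": "apply_moves", "kwargs": {"motion": [{"linear": [0, 0, 0], "turn": [0, -0.7, 0], "fingers": 0.038}, {"linear": [0, 0, 0], "turn": [0, -0.7, 0], "fingers": 0.038}, {"linear": [0, 0, 0], "turn": [0, -0.7, 0], "fingers": 0.038}, {"linear": [0, 0, 0], "turn": [0, -0.7, 0], "fingers": 0.038}, {"linear": [0, 0, 0], "turn": [0, 0, 0], "fingers": 0.038}]}}

```text
time: 15.0
tool_pos: [0.5179, 0.0417, 0.0864]
ee_rot: [0.032, 0.667, -0.026, 0.744]
wrist_force: [-0.2, 2.3, 4.1]
opening: 0.0381
```

Run:
```python
from h import *
grab('wrist','w15'); ringfit('w15'); birds('w15','wrist',(.4772,.0446),-4.8,.062,'b15');grab('side','s15');p=load('s15')[0]
cv2.imwrite('pics/s15c.png',cv2.resize(p[120:220,270:370],(500,500),interpolation=cv2.INTER_CUBIC)[:,:,::-1])
```

```text
0.03777465078644686 [-1.6  1.7  4.3] [0.518  0.0417 0.0864]
plate z 0.05956235914448719
ring 2465 [-1.55139657  0.49982571] 0.0652287792597875
```

View pics/s15c.png

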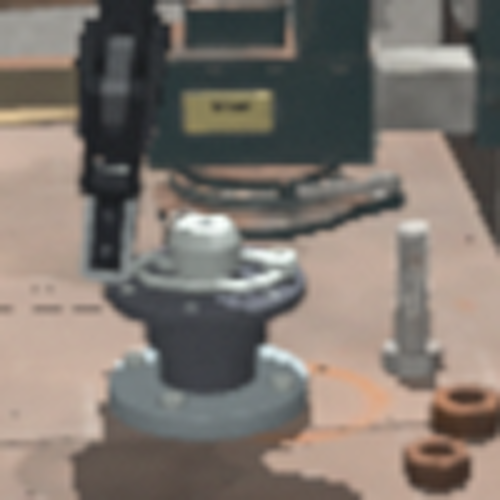

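Emit:
{"fn": "apply_moves", "kwargs": {"motion": [{"linear": [0.0007, 0, -0.0001], "turn": [0, 0, 0], "fingers": 0.038}, {"linear": [0.0007, 0, -0.0001], "turn": [0, 0, 0], "fingers": 0.038}, {"linear": [0.0006, 0, 0], "turn": [0, 0, 0], "fingers": 0.038}, {"linear": [0.0, 0, 0], "turn": [0, 0, 0], "fingers": 0.038}, {"linear": [0, 0, 0], "turn": [0, 0, 0], "fingers": 0.038}]}}

```text
time: 15.52
tool_pos: [0.5184, 0.0415, 0.0843]
ee_rot: [0.033, 0.667, -0.026, 0.744]
wrist_force: [1.2, 1.8, 4.3]
opening: 0.0379
```

```bash
sed -i 's/P\[:,2\]<.0605); print/P[:,2]<.0625); print/' h.py
python3 - <<'E'
from h import *
grab('wrist','w16'); ringfit('w16'); birds('w16','wrist',(.4772,.0446),-4.8,.062,'b16')
E
```

```text
0.03826689601597584 [0.2 2.3 3.6] [0.5184 0.0415 0.0843]
plate z 0.05938553372468699
ring 2548 [-2.09576067  0.54357245] 0.06523866530869127
```

View pics/b16.png

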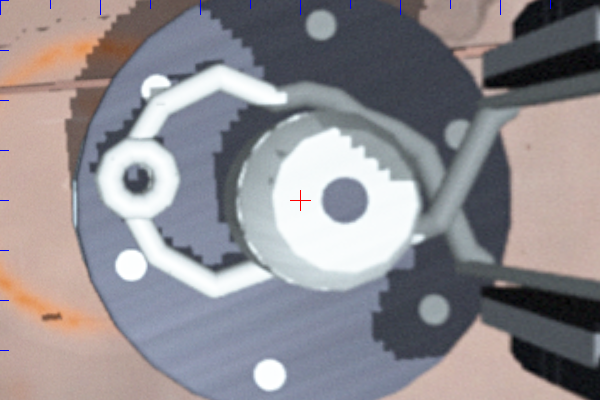

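The pads slip on the eyes at about 4–5 N here. Only the −y half has entered the groove, because the ring yawed about 3 mm toward +y. I re-pinch, re-centre and release again symmetrically.

Emit:
{"fn": "apply_moves", "kwargs": {"motion": [{"linear": [-0.0007, 0, 0], "turn": [0, 0.8, 0], "fingers": 0.035}, {"linear": [-0.0008, 0, 0], "turn": [0, 0.8, 0], "fingers": 0.032}, {"linear": [-0.0008, 0, 0], "turn": [0, 0.8, 0], "fingers": 0.029}, {"linear": [-0.0008, 0, 0], "turn": [0, 0.8, 0], "fingers": 0.026}, {"linear": [-0.0009, 0, 0], "turn": [0, 0.8, 0], "fingers": 0.023}], "squeeze": 40}}

```text
time: 15.98
tool_pos: [0.5179, 0.0416, 0.0882]
ee_rot: [0.034, 0.693, -0.025, 0.72]
wrist_force: [0.8, 0.5, -3.6]
opening: 0.0234
```

Run:
```python
from h import *
grab('wrist','w17'); ringfit('w17'); birds('w17','wrist',(.4772,.0446),-4.8,.062,'b17')
```

```text
0.023151152566390016 [ 1.   0.9 -3.7] [0.518  0.0415 0.0882]
plate z 0.060809435433530144
ring 10990 [-0.04128698 -0.00752489] 0.06112264315283316
```

View pics/b17.png

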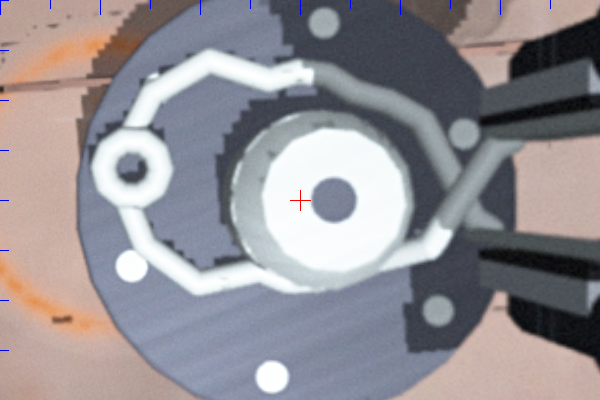

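Emit:
{"fn": "apply_moves", "kwargs": {"motion": [{"linear": [0, 0, 0], "turn": [-0.5, 0, 0], "fingers": 0.021}, {"linear": [0, 0, 0], "turn": [-0.5, 0, 0], "fingers": 0.019}, {"linear": [0, 0, 0], "turn": [-0.5, 0, 0], "fingers": 0.017}, {"linear": [0, 0, 0], "turn": [-0.5, 0, 0], "fingers": 0.015}, {"linear": [0, 0, 0], "turn": [-0.5, 0, 0], "fingers": 0.014}]}}

```text
time: 16.45
tool_pos: [0.5179, 0.0419, 0.0886]
ee_rot: [0.017, 0.693, -0.009, 0.721]
wrist_force: [-0.3, 3.6, 4.9]
opening: 0.0146
```

Run:
```python
from h import *
s=ctrl.state(); print(s['opening'],s['wrist_force'],s['tool_pos'],s['moment'])
```

```text
0.014609674447020127 [-0.33562709  3.55576314  4.85066377] [0.51792839 0.04194581 0.08856853] [ 0.59148325  0.08556917 -0.09639056]
```

Emit:
{"fn": "apply_moves", "kwargs": {"motion": [{"linear": [0, 0, 0], "turn": [0, 0, 0], "fingers": 0.012}, {"linear": [0, 0, 0], "turn": [0, 0, 0], "fingers": 0.01}, {"linear": [0, 0, 0], "turn": [0, 0, 0], "fingers": 0.008}, {"linear": [0, 0, 0], "turn": [0, 0, 0], "fingers": 0.006}, {"linear": [0, 0, 0], "turn": [0, 0, 0], "fingers": 0.006}]}}

```text
time: 16.87
tool_pos: [0.5179, 0.0416, 0.0883]
ee_rot: [0.018, 0.693, -0.01, 0.721]
wrist_force: [0.6, 3.8, 4.4]
opening: 0.0118
```

Run:
```python
from h import *
grab('wrist','w18'); ringfit('w18'); birds('w18','wrist',(.4772,.0446),-4.8,.062,'b18')
```

```text
0.011666013105491459 [0.9 3.2 4.1] [0.5178 0.0416 0.0883]
plate z 0.060729154968466065
ring 9745 [-0.0750106   0.00583903] 0.061078866102925095
```

View pics/b18.png

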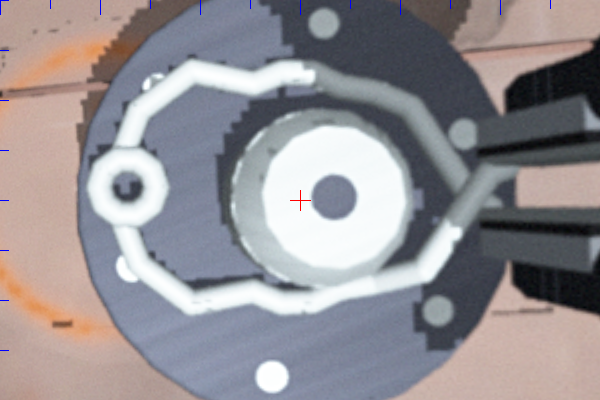

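Emit:
{"fn": "apply_moves", "kwargs": {"motion": [{"linear": [0, -0.0011, 0], "turn": [0, 0, 0], "fingers": 0.0}, {"linear": [0, -0.0011, 0], "turn": [0, 0, 0], "fingers": 0.0}, {"linear": [0.0005, 0, 0], "turn": [0, 0, 0], "fingers": 0.0}, {"linear": [0.0005, 0, 0], "turn": [0, 0, 0], "fingers": 0.0}, {"linear": [0.0005, 0, 0], "turn": [0, 0, 0], "fingers": 0.0}], "squeeze": 80}}

```text
time: 17.33
tool_pos: [0.5179, 0.0391, 0.0868]
ee_rot: [0.018, 0.693, -0.01, 0.721]
wrist_force: [-0.2, 2.4, 4.5]
opening: 0.0079
```

Emit:
{"fn": "apply_moves", "kwargs": {"motion": [{"linear": [0.0004, 0, 0], "turn": [0, 0, 0], "fingers": 0.0}, {"linear": [0.0004, 0, 0], "turn": [0, 0, 0], "fingers": 0.0}, {"linear": [0.0004, 0, 0], "turn": [0, 0, 0], "fingers": 0.0}, {"linear": [0.0, 0, 0], "turn": [0, 0, 0], "fingers": 0.0}, {"linear": [0.0, 0, 0], "turn": [0, 0, 0], "fingers": 0.0}]}}

```text
time: 17.75
tool_pos: [0.5181, 0.0391, 0.0859]
ee_rot: [0.018, 0.693, -0.01, 0.721]
wrist_force: [-0.1, 3.4, 10.0]
opening: 0.0084
```

```bash
cat > h2.py <<'E'
from h import *
def rf(tag,save=True):
    grab('wrist',tag)
    s=ctrl.state();print(round(s['opening'],4),s['wrist_force'].round(1),s['tool_pos'].round(4))
    q,d,C=load(tag)
    ys,xs=np.mgrid[0:400,0:640]; px=np.c_[xs.ravel(),ys.ravel()]; P=bydepth('wrist',px,d,C); r=np.hypot(P[:,0]-.477,P[:,1]-.0446)
    pl=(r>.036)&(r<.043)&(P[:,2]>.05)&(P[:,2]<.075); zp=np.median(P[pl,2]); print('plate z',zp)
    k=(r>.0185)&(r<.043)&(P[:,2]>zp+.003)&(P[:,2]<zp+.010)&(P[:,0]<.505)&(P[:,0]>.453); P=P[k]; A=np.c_[P[:,0]-.477,P[:,1]-.0446,np.ones(len(P))];g=np.ones(len(P),bool)
    for _ in range(6): c=np.linalg.lstsq(A[g],P[g,2],rcond=None)[0]; g=abs(P[:,2]-A@c)<.0012
    print('ring top',g.sum(),'slopes',np.degrees(c[:2]).round(2),c[2].round(4))
    birds(tag,'wrist',(.4772,.0446),-4.8,.062,'b'+tag)
E
python3 -c "
from h2 import *
rf('w19')"
```

```text
0.0083 [-2.2  1.8 10.2] [0.5181 0.0392 0.0859]
plate z 0.05807357885316758
ring top 2379 slopes [-0.36  0.66] 0.0633
```

View pics/bw19.png

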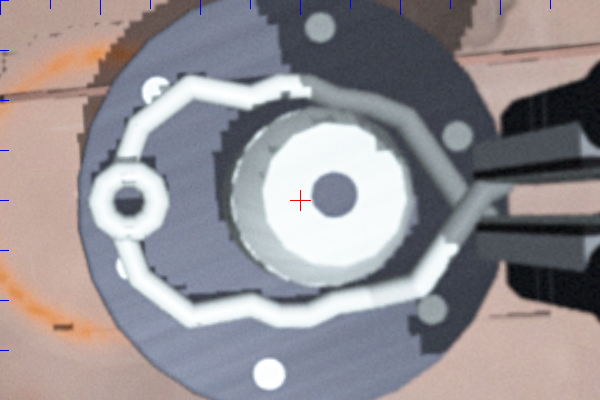

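Emit:
{"fn": "apply_moves", "kwargs": {"motion": [{"linear": [0.0003, 0, 0], "turn": [0, 0, 0], "fingers": 0.009}, {"linear": [0.0003, 0, 0], "turn": [0, 0, 0], "fingers": 0.01}, {"linear": [0.0003, 0, 0], "turn": [0, 0, 0], "fingers": 0.0115}, {"linear": [0.0003, 0, 0], "turn": [0, 0, 0], "fingers": 0.013}, {"linear": [0.0003, 0, 0], "turn": [0, 0, 0], "fingers": 0.0145}], "squeeze": 40}}

```text
time: 18.22
tool_pos: [0.5179, 0.0392, 0.0843]
ee_rot: [0.018, 0.693, -0.01, 0.721]
wrist_force: [-1.0, 1.7, 10.3]
opening: 0.0146
```

Emit:
{"fn": "apply_moves", "kwargs": {"motion": [{"linear": [0.0003, 0, 0], "turn": [0, 0, 0], "fingers": 0.016}, {"linear": [0.0003, 0, 0], "turn": [0, 0, 0], "fingers": 0.017}, {"linear": [0.0003, 0, 0], "turn": [0, 0, 0], "fingers": 0.018}, {"linear": [0.0003, 0, 0], "turn": [0, 0, 0], "fingers": 0.019}, {"linear": [0.0003, 0, 0], "turn": [0, 0, 0], "fingers": 0.02}]}}

```text
time: 18.63
tool_pos: [0.5184, 0.0394, 0.0828]
ee_rot: [0.018, 0.693, -0.009, 0.721]
wrist_force: [-0.6, 2.6, 7.6]
opening: 0.0198
```

```bash
python3 -c "
from h2 import *
rf('w20')"
```

```text
0.0196 [-0.6  2.1  7.8] [0.5185 0.0394 0.0828]
plate z 0.05808732837971609
ring top 2320 slopes [-2.29  0.66] 0.0637
```

View pics/bw20.png

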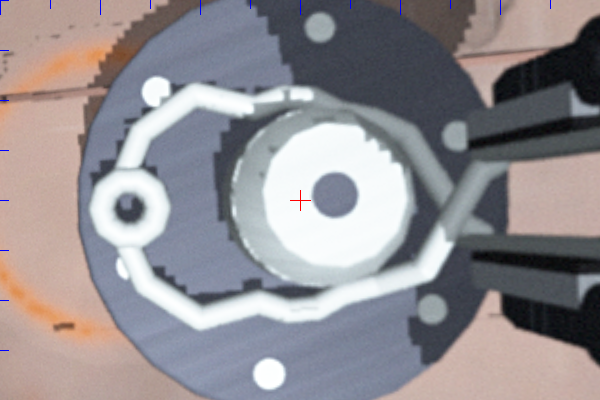

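Emit:
{"fn": "apply_moves", "kwargs": {"motion": [{"linear": [0.0004, 0, 0], "turn": [0, -0.3, 0], "fingers": 0.021}, {"linear": [0.0004, 0, 0], "turn": [0, -0.3, 0], "fingers": 0.022}, {"linear": [0.0004, 0, 0], "turn": [0, -0.3, 0], "fingers": 0.023}, {"linear": [0.0004, 0, 0], "turn": [0, -0.3, 0], "fingers": 0.024}, {"linear": [0.0004, 0, 0], "turn": [0, -0.3, 0], "fingers": 0.025}]}}

```text
time: 19.1
tool_pos: [0.5185, 0.0393, 0.0808]
ee_rot: [0.017, 0.683, -0.01, 0.73]
wrist_force: [0.8, 2.9, 6.9]
opening: 0.0252
```

```bash
python3 -c "
from h2 import *
rf('w21')"
```

```text
0.0251 [0.2 3.  6. ] [0.5184 0.0393 0.0807]
plate z 0.058086245071495075
ring top 2145 slopes [-2.28  0.61] 0.0636
```

View pics/bw21.png

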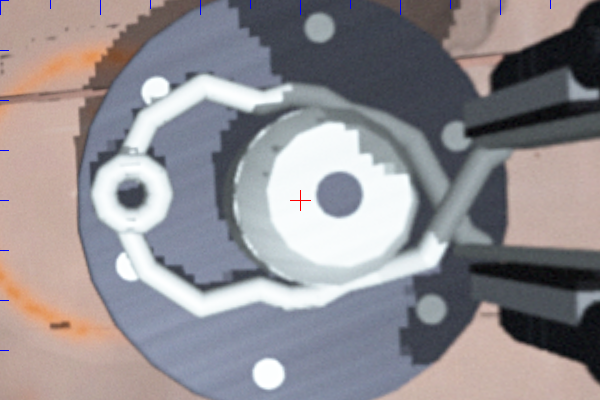

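Emit:
{"fn": "apply_moves", "kwargs": {"motion": [{"linear": [0.0004, -0.0004, 0], "turn": [-0.3, -0.2, 0], "fingers": 0.026}, {"linear": [0.0004, -0.0004, 0], "turn": [-0.3, -0.2, 0], "fingers": 0.027}, {"linear": [0.0004, -0.0003, 0], "turn": [-0.3, -0.2, 0], "fingers": 0.028}, {"linear": [0.0004, -0.0003, 0], "turn": [-0.3, -0.2, 0], "fingers": 0.029}, {"linear": [0.0004, 0, 0], "turn": [-0.3, 0, 0], "fingers": 0.03}]}}

```text
time: 19.57
tool_pos: [0.5183, 0.0377, 0.0787]
ee_rot: [0.008, 0.678, -0.001, 0.735]
wrist_force: [0.4, 1.0, 6.8]
opening: 0.0298
```

```bash
python3 -c "
from h2 import *
rf('w22')"
```

```text
0.0301 [-0.   2.1  5.7] [0.5184 0.0377 0.0786]
plate z 0.05809340076639408
ring top 1836 slopes [-2.6   0.25] 0.0638
```

View pics/bw22.png

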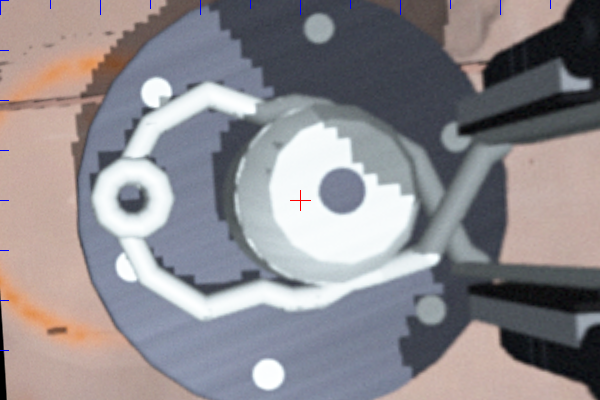

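Emit:
{"fn": "apply_moves", "kwargs": {"motion": [{"linear": [0.0004, -0.0001, 0], "turn": [0, 0, 0], "fingers": 0.031}, {"linear": [0.0004, -0.0001, 0], "turn": [0, 0, 0], "fingers": 0.032}, {"linear": [0.0004, 0, 0], "turn": [0, 0, 0], "fingers": 0.033}, {"linear": [0.0004, 0, 0], "turn": [0, 0, 0], "fingers": 0.034}, {"linear": [0.0004, 0, 0], "turn": [0, 0, 0], "fingers": 0.035}]}}

```text
time: 20.03
tool_pos: [0.5187, 0.0377, 0.0767]
ee_rot: [0.008, 0.678, -0.001, 0.735]
wrist_force: [-0.6, 2.3, 7.5]
opening: 0.035
```

```bash
python3 -c "
from h2 import *
rf('w23')"
```

```text
0.0351 [-1.6  2.4  8. ] [0.5187 0.0377 0.0767]
plate z 0.05811535667231093
ring top 1564 slopes [-3.33  0.4 ] 0.0641
```

View pics/bw23.png

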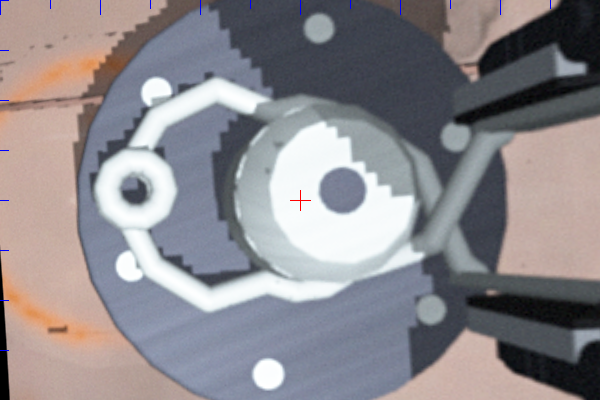

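Emit:
{"fn": "apply_moves", "kwargs": {"motion": [{"linear": [0.0003, -0.0002, 0], "turn": [0, 0, 0], "fingers": 0.036}, {"linear": [0.0003, -0.0002, 0], "turn": [0, 0, 0], "fingers": 0.0375}, {"linear": [0.0003, -0.0001, 0], "turn": [0, 0, 0], "fingers": 0.039}, {"linear": [0.0003, 0, 0], "turn": [0, 0, 0], "fingers": 0.0405}, {"linear": [0.0003, 0, 0], "turn": [0, 0, 0], "fingers": 0.042}]}}

```text
time: 20.5
tool_pos: [0.5188, 0.0366, 0.0753]
ee_rot: [0.008, 0.678, -0.001, 0.735]
wrist_force: [-1.4, -0.0, 11.8]
opening: 0.0422
```

```bash
python3 -c "
from h2 import *
rf('w24')"
```

```text
0.0421 [-1.1 -0.6 10.6] [0.5188 0.0366 0.0753]
plate z 0.05809114660910464
ring top 1383 slopes [-3.54  0.09] 0.0643
```

View pics/bw24.png

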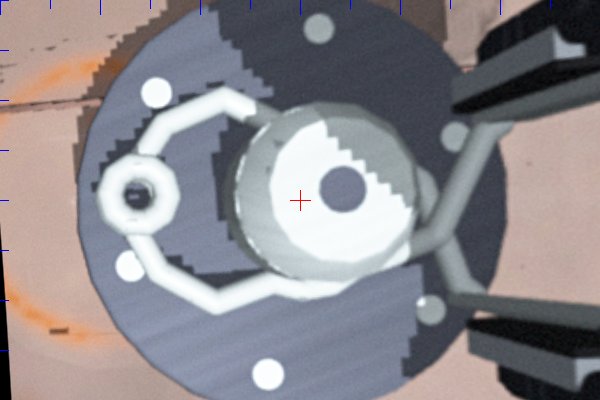

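Emit:
{"fn": "apply_moves", "kwargs": {"motion": [{"linear": [0.0002, 0, 0], "turn": [0, 0, 0], "fingers": 0.0435}, {"linear": [0.0002, 0, 0], "turn": [0, 0, 0], "fingers": 0.045}, {"linear": [0.0002, 0, 0], "turn": [0, 0, 0], "fingers": 0.0465}, {"linear": [0.0002, 0, 0], "turn": [0, 0, 0], "fingers": 0.048}, {"linear": [0.0002, 0, 0], "turn": [0, 0, 0], "fingers": 0.05}]}}

```text
time: 20.97
tool_pos: [0.5189, 0.0363, 0.0742]
ee_rot: [0.008, 0.678, -0.002, 0.735]
wrist_force: [0.1, -0.4, 5.3]
opening: 0.0499
```

```bash
python3 -c "
from h2 import *
rf('w25')"
```

```text
0.0497 [ 0.6 -1.   7.2] [0.5189 0.0364 0.0742]
plate z 0.058125121947342484
ring top 1323 slopes [-2.78  0.  ] 0.0639
```

View pics/bw25.png

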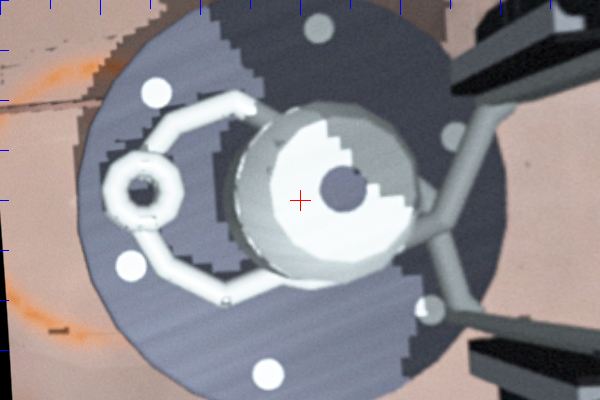

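Both halves are now in the groove with the plate still down. I open the rest of the way.

Emit:
{"fn": "apply_moves", "kwargs": {"motion": [{"linear": [0.0002, 0, 0], "turn": [0, 0, 0], "fingers": 0.052}, {"linear": [0.0002, 0, 0], "turn": [0, 0, 0], "fingers": 0.054}, {"linear": [0.0002, 0, 0], "turn": [0, 0, 0], "fingers": 0.056}, {"linear": [0.0002, 0, 0], "turn": [0, 0, 0], "fingers": 0.058}, {"linear": [0.0002, 0, 0], "turn": [0, 0, 0], "fingers": 0.06}]}}

```text
time: 21.43
tool_pos: [0.5187, 0.0358, 0.073]
ee_rot: [0.008, 0.679, -0.002, 0.735]
wrist_force: [0.7, -3.6, 5.0]
opening: 0.0603
```

```bash
python3 -c "
from h2 import *
rf('w26'); grab('side','s26');p=load('s26')[0]
cv2.imwrite('pics/s26c.png',cv2.resize(p[120:220,270:370],(500,500),interpolation=cv2.INTER_CUBIC)[:,:,::-1])"
```

```text
0.0599 [ 0.2 -3.1  5.5] [0.5187 0.036  0.073 ]
plate z 0.05948041144313744
ring top 1390 slopes [-0.   -0.15] 0.064
```

View pics/bw26.png

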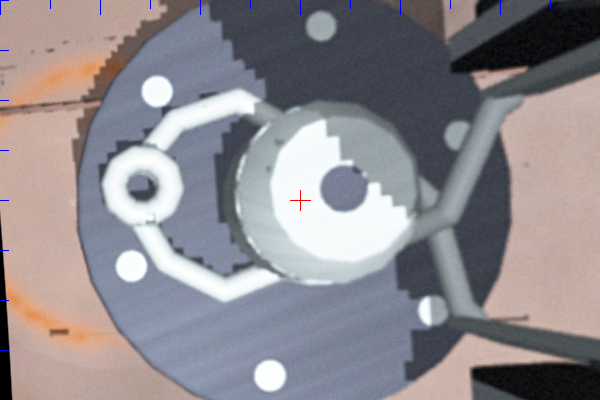

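View pics/s26c.png

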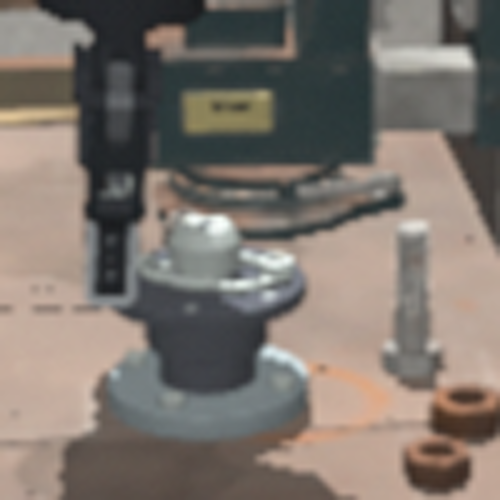

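Emit:
{"fn": "apply_moves", "kwargs": {"motion": [{"linear": [0, 0, 0], "turn": [0, 0, 0], "fingers": 0.066}, {"linear": [0, 0, 0], "turn": [0, 0, 0], "fingers": 0.072}, {"linear": [0, 0, 0], "turn": [0, 0, 0], "fingers": 0.078}, {"linear": [0, 0, 0], "turn": [0, 0, 0], "fingers": 0.085}, {"linear": [0, 0, 0], "turn": [0, 0, 0], "fingers": 0.085}]}}

```text
time: 21.95
tool_pos: [0.5185, 0.0376, 0.0729]
ee_rot: [0.008, 0.679, -0.001, 0.734]
wrist_force: [0.4, -0.6, -0.1]
opening: 0.0853
```

```bash
python3 -c "
from h2 import *
rf('w27'); print(R.from_quat(ctrl.state()['ee_rot']).as_matrix().round(3))"
```

```text
0.0851 [ 0.2  0.7 -0.3] [0.5186 0.0376 0.073 ]
plate z 0.06070421084545047
ring top 1448 slopes [-0.05  0.04] 0.0652
[[ 0.079  0.012  0.997]
 [ 0.009  1.    -0.013]
 [-0.997  0.01   0.079]]
```

View pics/w27.png

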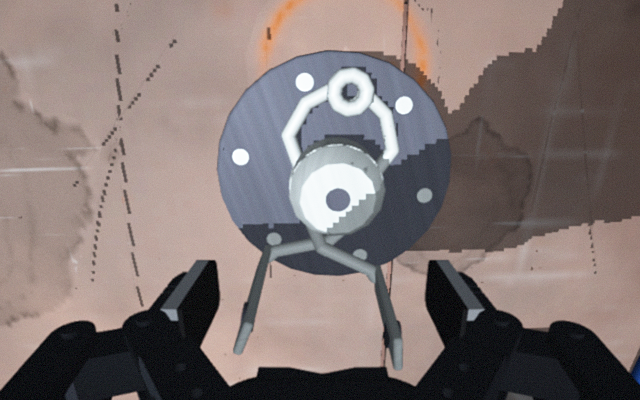

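Wrist force is zero. The ring is level at top z 65.2 mm, just under the groove's upper edge at about 65.5 mm, and the plate is held at 60.6 mm. The eyes stand free between the open pads at (243,330) and (392,345). Retreating upward.

Emit:
{"fn": "apply_moves", "kwargs": {"motion": [{"linear": [-0.008, 0, 0], "turn": [0, 0, 0], "fingers": 0.0854}, {"linear": [-0.015, 0, 0], "turn": [0, 0, 0], "fingers": 0.0854}, {"linear": [-0.02, 0, 0], "turn": [0, 0, 0], "fingers": 0.0854}, {"linear": [-0.02, 0, 0], "turn": [0, 0, 0], "fingers": 0.0854}, {"linear": [-0.02, 0, 0], "turn": [0, 0, 0], "fingers": 0.0854}]}}

```text
time: 22.42
tool_pos: [0.5118, 0.0366, 0.1572]
ee_rot: [0.008, 0.679, -0.001, 0.735]
wrist_force: [1.2, -0.7, -0.2]
opening: 0.0852
```

Emit:
{"fn": "apply_moves", "kwargs": {"motion": [{"linear": [-0.02, 0, 0], "turn": [0, 0, 0], "fingers": 0.0854}, {"linear": [-0.02, 0, 0], "turn": [0, 0, 0], "fingers": 0.0854}, {"linear": [0, 0, 0], "turn": [0, 0, 0], "fingers": 0.0854}, {"linear": [0, 0, 0], "turn": [0, 0, 0], "fingers": 0.0854}, {"linear": [0, 0, 0], "turn": [0, 0, 0], "fingers": 0.0854}]}}

```text
time: 22.83
tool_pos: [0.5086, 0.0362, 0.1956]
ee_rot: [0.008, 0.678, -0.001, 0.735]
wrist_force: [-0.8, -0.5, -0.2]
opening: 0.0854
```

```bash
python3 -c "
from h2 import *
rf('w28'); grab('side','s28');p=load('s28')[0]; q=load('w28')[0]
a=cv2.resize(p[120:220,270:370],(400,400),interpolation=cv2.INTER_CUBIC); b=cv2.resize(q[80:330,195:445],(400,400),interpolation=cv2.INTER_CUBIC)
cv2.imwrite('pics/m28.png',np.hstack([a,b])[:,:,::-1])"
```

```text
0.0851 [ 0.6 -0.1  0.7] [0.5084 0.0362 0.1952]
plate z 0.060724346030328634
ring top 448 slopes [0.15 0.07] 0.0651
```

View pics/m28.png

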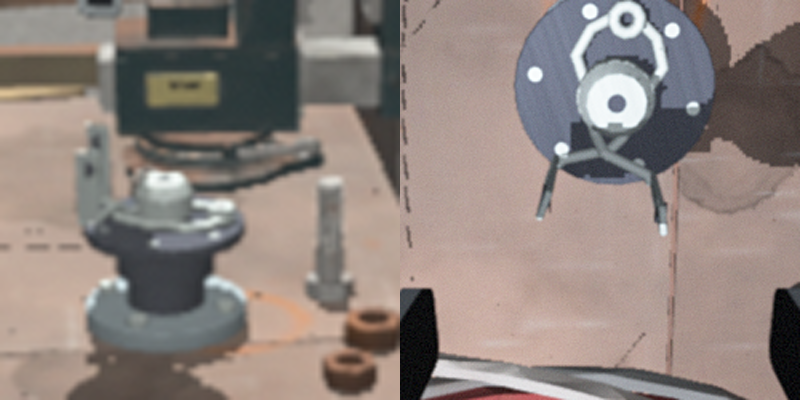

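View pics/bw28.png

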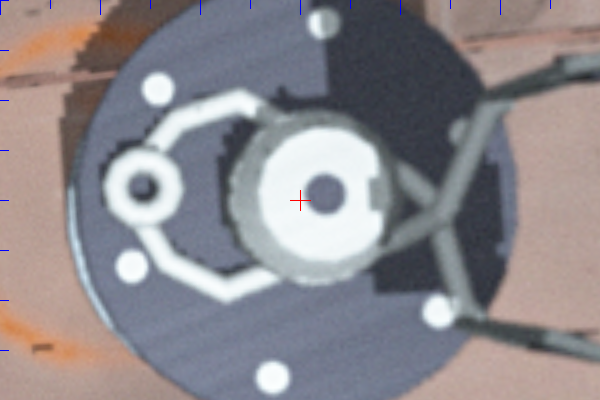

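```bash
python3 -c "
from h import *
print(ctrl.job_done()); s=ctrl.state(); print(s['time'],s['wrist_force'])"
```

```text
the job is handed in; nothing more can be done
None
the job is handed in; nothing more can be done
```

The steel snap ring sits closed and level in the shaft's groove and holds the sprung plate down. I handed the job in at about 23 s of the 61 s allowed.

**What I did:** I pinched the ring's eyes, lowered the spread ring over the shaft and pressed the plate to its stop. At the stop I read about 16 N, with the plate face at 58 mm (shaft end at 85 mm). Then I opened the gripper in small steps.

**What went wrong on the way:** On the first release the ring yawed and drifted about 3 mm toward +y, so only its −y half entered the groove, and the plate crept up about 3 mm. I re-pinched, re-centred and pressed back to the stop at about 10 N before releasing again. That time both halves went in.

**Force:** The highest reading during pressing was about 16 N. An earlier upward 21 N came when I closed the fingers with the ring still on the table.

**Last checks, after retreating:**

| Check | Reading |
|---|---|
| Wrist force | About 0 N |
| Ring level | Within about 0.2° |
| Ring top | 65.1 mm; groove's upper edge calculated at about 65.5 mm |
| Coil to wire crossing | 59 mm, against 60 mm closed and 68 mm spread |
| Distance between eye feet | Same as before the first pinch |

**One caveat:** the plate now rests at 60.7 mm, about 2.7 mm above its stop, with the ring held up against the groove's upper edge. The ring's underside works out at about 60.1 mm, so it has ridden up about the 2 mm the task allows.

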